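Clear the gauge, then hold the blank for the saw

TASK

First take the forked aluminium gauge off the sawing board and hang it by its hole on the empty peg. Then lay the square wooden blank flat on the board, along the fence and with its end butted against the stop block, and hold it there ready for the saw with one firm slanting push of the hand that presses it down onto the board and against the fence together: finish while still holding and pushing, do not let go. Leave all the other things on the bench where they are.

Things in the scene. Friction and masses are not known exactly. Their poses are not given: they have to be found in the camera images.
- board: plywood sawing board screwed to the bench, 220 (x) x 300 (y) x 18 thick. Origin on its underside; the board runs from x = -120 to +100 and y = -150 to +150, top face at z = +18. The fence lies along y near its far (+x) side.
- fence: low straight wooden fence fixed on the board, parallel to the board's y axis, 35 (x) x 300 (y) x 16 tall, so its top is 34 above the bench; a 5 wide saw slot splits it. Origin in the middle of the lower edge of its working face: that face looks to -x (towards the robot) and lies in the plane x = 0 of this frame, 60 from the board's origin. Axes as the board's.
- stop: fixed wooden stop block standing on the board against the fence, 40 (x) x 30 (y) x 30 tall; its place along the fence differs from day to day. Origin on its underside, on the fence's working face, half-way along its y width; the block runs from x = -40 to 0 and y = -15 to +15. The blank goes on its -y side (the robot's right), where its face is at y = -15. Axes as the board's.
- blank_center (a point): centre of the loose square blank of light wood, 48 (x) x 150 (y, its length) x 48 (z), about 0.24 kg, with pencilled crosses on its two ends; it starts lying on the bench to the left of the board. Either end may go to the stop. Lying on the board along the fence it stands 32 higher than the fence, so it can be held across its width by the upper 28. Pressed down, it rubs on the board (friction about 0.5 to 0.7), which takes up part of a sideways push before the fence feels it.
- gauge_grip (a point): middle of the shank of the loose flat aluminium fork gauge, half-way up its 10 thickness; it starts lying flat on the sawing board. Its x axis runs along the gauge towards the end with the hole. The shank is 30 wide (y) and runs from x = -22 to +18; two prongs (44 wide over both) run back to x = -63; the square hole end (44 x 44) reaches x = +62. About 0.1 kg.
- gauge_hole (a point): centre of the gauge's round hanging hole, 23 across, right through, 40 from gauge_grip along the gauge's x; half-way up the thickness
- empty_stand_tip (a point): top of the upright wooden peg of the stand whose peg is empty. The peg is 12 thick with a tapered top and rises 42 above the flat top (110 x 110) of its stand, which is fixed and 25 tall. A second stand just like it, to its near or far side, already carries a square plate.
- ring_gauge: bystander: square aluminium gauge plate with a hole, 60 x 60 x 8, already hanging on the other stand's peg; origin under it
- offcut: bystander: small wooden offcut, 30 x 45 x 28, lying loose near the left front corner of the board; origin under it
- wax_tin: bystander: round metal tin, 68 across, 50 tall, on the bench to the left; origin under it
- mallet: bystander: turned wooden mallet lying on the bench, head 72 across, 85 long, handle 140 long; origin under it
- sanding_block: bystander: cork sanding block, 70 x 100 x 30, on the bench; origin under it
- glue: bystander: white plastic glue bottle, 56 across, 150 tall, standing on the bench; origin under it
There are look-alikes about, which are no part of the job. Leave any red or yellow look-alike of the part that bears empty_stand_tip alone. Leave any blue look-alike of the part that bears blank_center alone.

How it is judged:
By the outcome, as a careful person would: the job done as asked, in the order asked, and still so for the second after the job is handed in, while the arm keeps its last pose, push and grip.
It also fails if it takes over 58 s, if anything falls off the work surface, if the arm or the gripper's body presses on something with over 40 N, if the wrist force passes 120 N, or if a joint passes its speed limit or range.

ROBOT

A 6-joint arm with a two-finger parallel gripper is mounted at the origin on the work surface. World frame = base frame: x ahead of the robot, y to its left, z up, the work surface at z = 0. Lengths are in mm, angles in rad, forces in N, time in s.
With the tool pointing down it reaches from about 275 to 750 mm from the base axis. Payload 10.2 kg.
Tool frame: the origin (TCP) lies at the very end of the fingers, on their centre line; the grasp point (between the pads) lies 19 mm behind it (ctrl.pinch_z is the distance from the TCP to the grasp point, in mm); y points along the fingers, z is the direction in which the jaws open and shut, and the axes are right-handed (so a half turn about y gives the same grasp; the last joint's range is limited). The gripper opens to 85 mm and grips with 20 to 120 N. Pads are 22 mm wide; open, the fingers measure 114 mm over their backs; the gripper's body (76 mm by 85 mm) begins 54 mm behind the grasp point. The pads swing forward as they close: fully open they stand 13 mm farther back than shut.
Start: joints at [0.884, 0.313, 1.498, -0, 1.331, -0.223], TCP at [234.872, 469.539, 231.294] pointing down, gripper open.
Joint ranges: [-2.94, 2.94], [-0.97, 2.17], [0.19, 2.56], [-1.23, 4.37], [0.02, 3.11], [-2.88, 2.88]. Speed limits (rad/s): [2.39, 2.39, 3.01, 3.14, 3.14, 3.14].

INTERFACE

Orientations are given as a unit quaternion [w, x, y, z].
In Python, from rig import sense, eyes, ctrl gives the robot as it stands. The module is installed in compiled form; this text tells all that it offers.
- The arm moves only by the shell command python3 -m handwheel 'ROWS' [FORCE]. ROWS is JSON, a list of rows, each an object of numbers: "grip": the finger opening in mm, from 0 to 85.4; "tx", "ty", "tz": the shift along the tool's x, y, z in mm; "wx", "wy", "wz": the turn, a rotation vector about the tool's x, y, z in rad. In form: [{"grip": .., "tx": .., "ty": .., "tz": .., "wx": .., "wy": .., "wz": ..}, ...]. A call has 1 to 10 rows; each row shifts and turns the commanded pose from where the row before left it, along the tool's axes as they then stand; what a row does not reach is not made up. A row lasts 1/12 s, in which the tool goes at most 41.7 mm and 7.16 degrees, less where a joint would pass 70% of its speed; a pose out of reach is approached as far as the arm can. A call is refused whole if a number of a shift passes 41.7 or a number of a turn 0.125, either way. A call with a gripper value outside its range is refused whole. The fingers move at their own pace and stop on an object; FORCE is the grip in N (left out, the last holds). Time passes only in rows, so rows that do not move let the fingers close. It gives the time, the measured TCP pose, the force and the opening at its end, in the units of the state.
- sense(): the state, without advancing time (a new reading comes with each control period).
- eyes.capture(name): name is "scene" or "side" or "wrist"; returns a dict with "pixels" (420x560x3 uint8, red, green, blue), "mtx" (3x3 intrinsics, pixels), "R" (3x3) and "t" (3): a world point X has camera coordinates R X + t. Camera axes: x right, y down, z forward; pixel columns grow to the right and rows downward; lengths in mm; the calibration is good to about 2 mm. A picture is of the moment at which its call begins. There is no depth.
- ctrl.finish_job(): hands the job in, once; it reports no verdict.
The state is a dict: "time_s": time; "joints": joint angles; "dq": joint speeds; "tau": joint torques, N m; "eef_pos": TCP position; "ee_rot": TCP orientation; "force": force on the tool from outside, world axes, zero at the start; "wrist_torque": the same for the moment, N m; "grip_width": opening from 0.0 (shut) to 1.0 (fully open).
Only numpy, scipy, OpenCV 4.12 (cv2) and the standard library are available. Lean on these libraries where they do the work, as an engineer would, in place of code of your own. Each camera call takes 0.05 s, during which the arm holds its last target.

## Working session

There is one attempt and no reset: what is moved stays moved. The work goes in short steps, Python scripts to look and compute and a shell command to move; the robot and the scene stay as the last step left them, time stands still between calls to the robot, and variables do not carry over. Pictures are saved under pics/ and viewed, and the job is handed in when it is done.

```bash
mkdir -p pics; ls
python3 - <<'E'
from rig import sense, eyes, ctrl
import cv2,json
s=sense()
for k,v in s.items(): print(k,v)
print(ctrl.pinch_z)
for n in ["scene","side","wrist"]:
    c=eyes.capture(n); cv2.imwrite(f"pics/{n}0.png",c["pixels"][:,:,::-1])
    print(n,c["mtx"],c["R"],c["t"])
E
```

```text
pics
time_s 0.0
joints [ 8.83625090e-01  3.13462501e-01  1.49843930e+00 -1.27872709e-06
  1.33098484e+00 -2.23394921e-01]
dq [ 0.00030242 -0.00122502  0.00017087  0.00048049 -0.00261182  0.00020925]
tau [ 1.60817071e-04 -4.12271583e+01 -2.59741008e+01 -2.17589582e-04
  4.08734384e-03 -2.65827322e-05]
eef_pos [234.69129149 469.33850009 230.7278424 ]
ee_rot [-0.6877693   0.68859147 -0.16270477  0.16230322]
force [-0.28110843 -0.7881972   0.23201477]
wrist_torque [-0.03296671  0.0489843   0.00027224]
grip_width 0.9989742718789137
18.700000000000003
scene [[485.65165957   0.         285.39508404]
 [  0.         485.65165957 208.07675846]
 [  0.           0.           1.        ]] [[-0.71957502  0.6944026   0.00410085]
 [ 0.56699982  0.59094271 -0.57384485]
 [-0.40090272 -0.41059924 -0.81895376]] [ 403.07410831 -233.4747941  1717.52818511]
side [[455.42442356   0.         275.79120991]
 [  0.         455.42442356 221.05556872]
 [  0.           0.           1.        ]] [[ 0.70973275 -0.70446373  0.00320536]
 [-0.52578467 -0.53273455 -0.66313225]
 [ 0.46886023  0.46896134 -0.74849539]] [-392.86223068  290.60510266 1280.88500398]
wrist [[329.49817256   0.         277.27300123]
 [  0.         329.49817256 209.62361449]
 [  0.           0.           1.        ]] [[ 4.47906647e-01  8.94080067e-01 -6.84883755e-04]
 [ 8.51465521e-01 -4.26324145e-01  3.05375491e-01]
 [ 2.72738157e-01 -1.37362867e-01 -9.52231768e-01]] [-523.91149738  -39.22595221  379.40179566]
```

View pics/scene0.png

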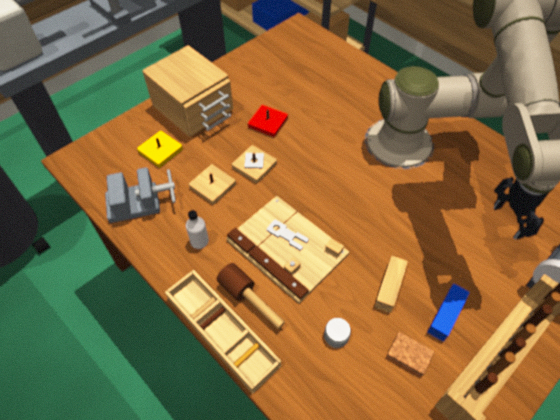

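View pics/side0.png

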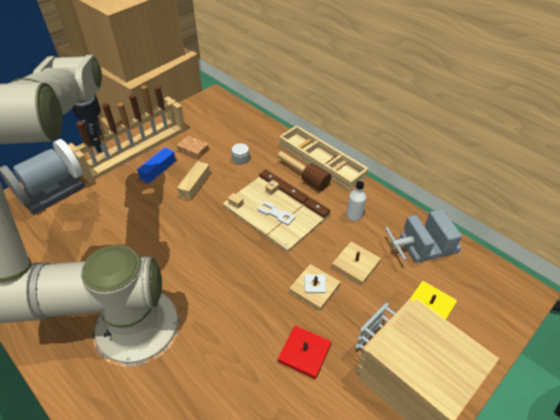

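View pics/wrist0.png

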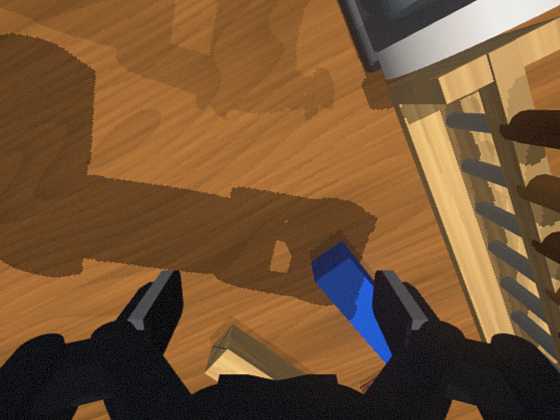

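The scene view shows:
- Gauge on the board at (288,235), blank at (392,283), blue look-alike at (449,312).
- Plain stands at (212,183), empty, and (254,162), carrying the plate. Red stand at (268,120), yellow stand at (160,148).

The part meant is the plain-wood stand with the bare peg. I'll enlarge to confirm.

```bash
cat > h.py <<'E'
import numpy as np, cv2
from rig import sense, eyes, ctrl
def ray(c,u,v):
    d=c["R"].T@np.linalg.solve(c["mtx"],np.array([u,v,1.])); o=-c["R"].T@c["t"]; return o,d/np.linalg.norm(d)
def onz(c,u,v,z):
    o,d=ray(c,u,v); return o+d*(z-o[2])/d[2]
def tri(ps):
    A=np.zeros((3,3));b=np.zeros(3)
    for c,u,v in ps:
        o,d=ray(c,u,v);P=np.eye(3)-np.outer(d,d);A+=P;b+=P@o
    X=np.linalg.solve(A,b); return X,[np.linalg.norm((np.eye(3)-np.outer(ray(c,u,v)[1],ray(c,u,v)[1]))@(X-ray(c,u,v)[0])) for c,u,v in ps]
def proj(c,X):
    p=c["mtx"]@(c["R"]@np.array(X)+c["t"]); return p[:2]/p[2]
def crop(c,name,x0,y0,w,h,k,draw=()):
    im=np.ascontiguousarray(c["pixels"][:,:,::-1][y0:y0+h,x0:x0+w]); im=cv2.resize(im,None,fx=k,fy=k,interpolation=cv2.INTER_CUBIC)
    for p in draw:
        cv2.circle(im,(int((p[0]-x0+.5)*k),int((p[1]-y0+.5)*k)),2,(255,0,255),-1)
    for u in range((x0+9)//10*10,x0+w,10):
        cv2.line(im,((u-x0)*k,0),((u-x0)*k,6 if u%50 else 14),(0,0,0),1)
        if u%20==0: cv2.putText(im,str(u),((u-x0)*k+1,16),0,.35,(255,255,255),1)
    for v in range((y0+9)//10*10,y0+h,10):
        cv2.line(im,(0,(v-y0)*k),(6,(v-y0)*k),(0,0,0),1)
        if v%20==0: cv2.putText(im,str(v),(8,(v-y0)*k+4),0,.35,(255,255,255),1)
    cv2.imwrite("pics/"+name+".png",im)
E
python3 - <<'E'
from h import *
import pickle
a=eyes.capture("scene");b=eyes.capture("side");pickle.dump((a,b),open("c0.pkl","wb"))
crop(a,"sc_a",200,150,160,150,5)
crop(b,"si_a",215,160,160,150,5)
crop(a,"sc_b",320,220,160,110,5)
crop(b,"si_b",130,130,120,90,6)
E
```

```text
(no output)
```

View pics/sc_a.png

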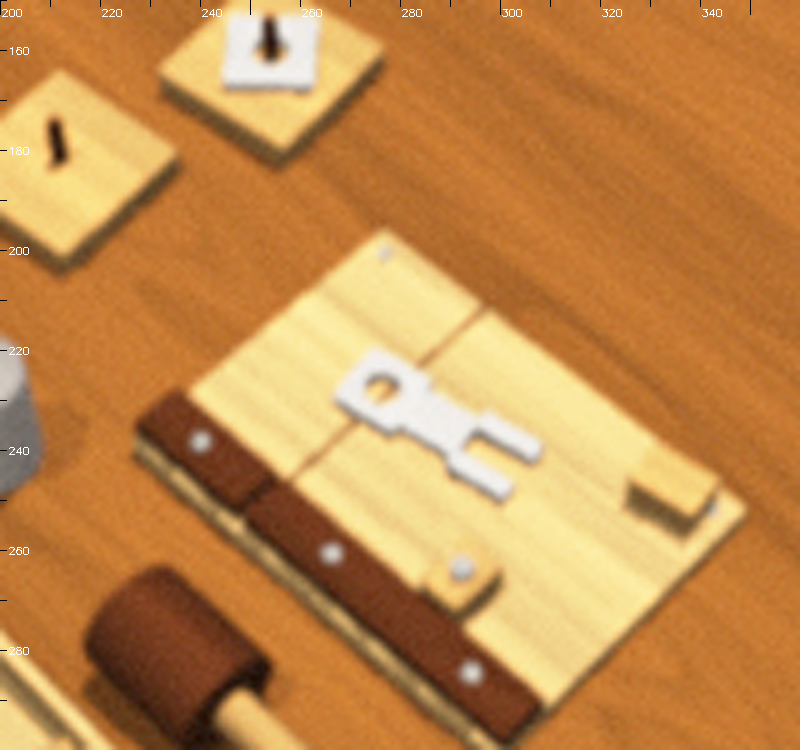

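View pics/si_a.png

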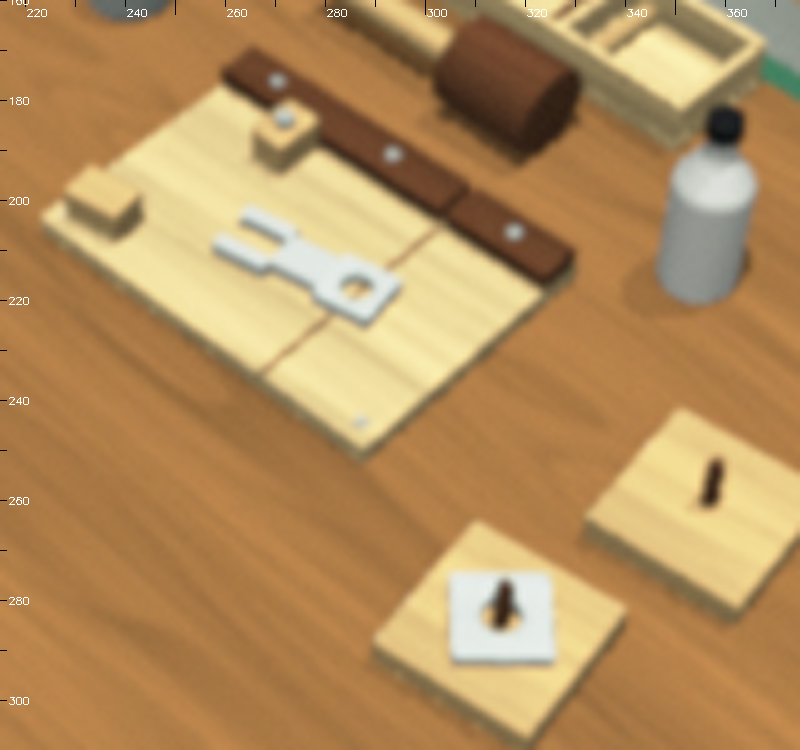

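View pics/sc_b.png

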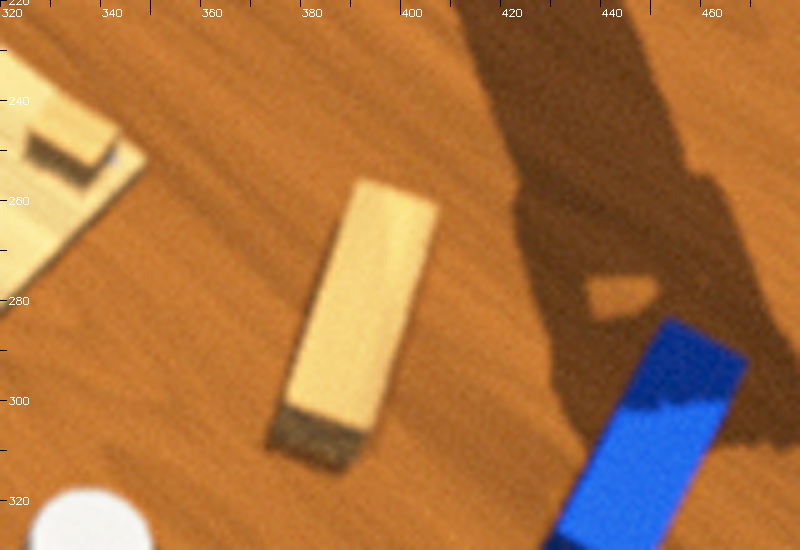

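View pics/si_b.png

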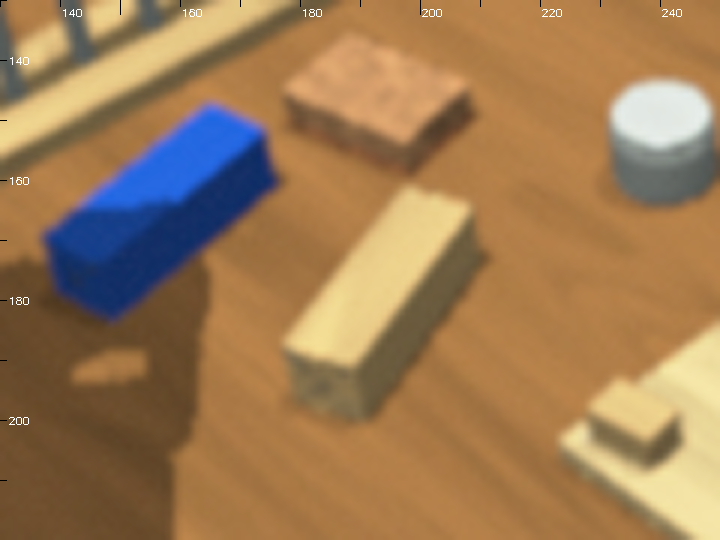

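The crops confirm it. The empty plain stand has its peg tip at scene (210.5,174), side (358,252); its twin carries the plate. The plain-wood blank with a cross on its end is at scene (392,283), side (194,180), apart from the blue one. The offcut sits on the board's near-left corner at scene (334,246).

Run:
```python
from h import *
import pickle
a,b=pickle.load(open("c0.pkl","rb"))
np.set_printoptions(precision=1,suppress=True)
S=lambda x,y:(200+x/5-.5,150+y/5-.5)
D=lambda x,y:(215+x/5-.5,160+y/5-.5)
B=lambda x,y:(320+x/5-.5,220+y/5-.5)
E=lambda x,y:(130+x/6-.5,130+y/6-.5)
print("cams",-a["R"].T@a["t"],-b["R"].T@b["t"])
print("tip",tri([(a,*S(53,121)),(b,*D(717,461))]))
print("tip other",tri([(a,*S(268,18)),(b,*D(505,583))]))
print("board scene near-right,near-left z18",onz(a,*S(384,230),18),onz(a,*S(745,510),18))
print("board side: ",onz(b,*D(362,450),18),onz(b,*D(42,215),18))
print("fence top near edge scene",onz(a,*S(180,392),34),onz(a,*S(545,700),34))
print("fence top near edge side",onz(b,*D(222,75),34),onz(b,*D(545,278),34), "far",onz(b,*D(250,48),34),onz(b,*D(572,248),34))
print("stop top corners scene z48", [onz(a,*S(*p),48)[:2] for p in [(425,578),(460,545),(500,578),(460,612)]])
print("stop top corners side z48", [onz(b,*D(*p),48)[:2] for p in [(254,130),(285,97),(318,128),(282,150)]])
def mask(c,roi):
    im=c["pixels"].astype(int);m=((im.min(2)>150)&(im.max(2)-im.min(2)<40)).astype(np.uint8)
    r=np.zeros_like(m);x,y,w,h=roi;r[y:y+h,x:x+w]=m[y:y+h,x:x+w]
    n,l,st,_=cv2.connectedComponentsWithStats(r);k=1+np.argmax(st[1:,4]);return (l==k).astype(np.uint8)
for c,roi in((a,(262,215,50,40)),(b,(250,195,50,32))):
    m=mask(c,roi);cs,hi=cv2.findContours(m,cv2.RETR_CCOMP,cv2.CHAIN_APPROX_NONE)
    for q,h in zip(cs,hi[0]):
        if len(q)<8: continue
        P=np.array([onz(c,u,v,28)[:2] for u,v in q[:,0]]).astype(np.float32)
        print(m.sum(),"hole" if h[3]>=0 else "outer",len(q),cv2.minAreaRect(P), P.min(0),P.max(0))
print("blank top scene z48",[onz(a,*B(*p),48)[:2] for p in [(358,178),(438,207),(368,432),(286,402)]])
print("blank top side z48",[onz(b,*E(*p),48)[:2] for p in [(283,348),(360,368),(472,208),(408,187)]])
print("offcut top scene z46",[onz(a,*S(*p),46)[:2] for p in [(628,484),(688,514),(718,478),(655,452)]])
print("offcut top side",[onz(b,*D(*p),46)[:2] for p in [(67,185),(113,217),(143,195),(92,167)]])
```

```text
cams [1111.   563.3 1270.9] [-168.9 -722.6 1152.7]
tip (array([ 601.2, -303. ,   65.9]), [np.float64(0.21203511588642754), np.float64(0.2120351158864857)])
tip other (array([ 444.2, -272.8,   66.1]), [np.float64(0.4575816277166307), np.float64(0.4575816277165307)])
board scene near-right,near-left z18 [ 484.5 -120.6   18. ] [471.8 177.9  18. ]
board side:  [ 482.3 -121.4   18. ] [472.2 177.3  18. ]
fence top near edge scene [ 665.1 -108.6   34. ] [651.2 186.8  34. ]
fence top near edge side [646.5 180.4  34. ] [ 663.2 -114.3   34. ] far [681.  187.1  34. ] [ 696.7 -109.    34. ]
stop top corners scene z48 [array([651.5,  90.7]), array([622.2,  89.3]), array([620.8, 120.3]), array([652.3, 119.9])]
stop top corners side z48 [array([613.6, 112.5]), array([652.3, 121.3]), array([646.7,  82.7]), array([613.6,  84.7])]
392 outer 109 ((565.0542602539062, 12.013145446777344), (46.057796478271484, 126.00364685058594), 11.478230476379395) [531.8 -51.9] [597.1  76.1]
392 hole 20 ((574.3182373046875, -27.299169540405273), (24.492658615112305, 23.19405746459961), 86.75910186767578) [562.3 -39.1] [585.9 -14.9]
297 outer 98 ((563.8807983398438, 10.007987976074219), (46.966617584228516, 127.34402465820312), 11.446735382080078) [530.4 -54.5] [597.9  75.8]
297 hole 16 ((570.92919921875, -30.584197998046875), (22.351146697998047, 20.116626739501953), 45.377113342285156) [560.5 -40.7] [583.6 -18. ]
blank top scene z48 [array([407.4, 280.2]), array([389.2, 323.9]), array([526.4, 383.1]), array([544.9, 341.2])]
blank top side z48 [array([388.1, 320.9]), array([409.6, 276.6]), array([542.8, 338.9]), array([527.1, 381.4])]
offcut top scene z46 [array([522.3, 127.5]), array([511.9, 165.4]), array([481.4, 161.2]), array([494.9, 123.5])]
offcut top side [array([486.9, 164.8]), array([489.2, 120.1]), array([517.4, 121.3]), array([510.5, 165.9])]
```

```bash
cat >> h.py <<'E'
from scipy.spatial.transform import Rotation as Ro
def pose():
    s=sense(); q=s["ee_rot"]; return np.array(s["eef_pos"]),Ro.from_quat([q[1],q[2],q[3],q[0]]).as_matrix(),s
def goto(target=None,zdir=None):
    """print tool-frame shift to target and turn about tool axes bringing tool y to -world z and tool z to +-zdir (deg)"""
    p,R,s=pose()
    if zdir is not None:
        best=None
        for k in(0,180):
            a=np.radians(zdir+k);z=np.array([np.cos(a),np.sin(a),0]);y=np.array([0,0,-1.]);x=np.cross(y,z)
            T=np.stack([x,y,z],1);rv=Ro.from_matrix(R.T@T).as_rotvec()
            print("turn opt",k,"rotvec tool",rv.round(4),"j6",s["joints"][5].round(3))
            if best is None or np.linalg.norm(rv)<np.linalg.norm(best[1]): best=(T,rv)
        T=best[0]
    else: T=R
    if target is not None:
        d=np.array(target)-p;print("shift now-axes",(R.T@d).round(1)," after-turn axes",(T.T@d).round(1))
    print("t",round(s["time_s"],2),"tcp",p.round(1),"zang",np.degrees(np.arctan2(R[1,2],R[0,2])).round(2),"tilt y",R[:,1].round(4),"F",np.round(s["force"],1),"M",np.round(s["wrist_torque"],2),"g",round(s["grip_width"]*85.4,1))
E
python3 - <<'E'
from h import *
import pickle
np.set_printoptions(precision=2,suppress=True)
a,b=pickle.load(open("c0.pkl","rb"))
p,R,s=pose();print(R)
w=eyes.capture("wrist");c=-w["R"].T@w["t"];print("cam in tool",R.T@(c-p)); print("cam axes in tool\n",w["R"]@R)
print("glue base", onz(b,354,219,0),onz(a,197,246,0))
goto([564.6,10.6,230],11.5)
E
```

```text
[[ 0.89 -0.    0.45]
 [-0.45 -0.    0.89]
 [-0.   -1.   -0.  ]]
cam in tool [ -78.18 -142.07   -0.72]
cam axes in tool
 [[ 0.   -0.    1.  ]
 [ 0.95 -0.31 -0.  ]
 [ 0.31  0.95  0.  ]]
glue base [ 748.82 -180.45    0.  ] [ 779.24 -158.32    0.  ]
turn opt 0 rotvec tool [0.   0.91 0.  ] j6 -0.223
turn opt 180 rotvec tool [ 0.   -2.24 -0.  ] j6 -0.223
shift now-axes [ 500.2    1.2 -262.9]  after-turn axes [515.4   1.1 231.7]
t 0.3 tcp [234.8 469.5 231.1] zang 63.43 tilt y [-0. -0. -1.] F [ 0.3  1.  -0.5] M [-0.    0.    0.02] g 85.3
```

```bash
python3 -m handwheel '[{"tx":35.7,"tz":-18.8},{"tx":35.7,"tz":-18.8},{"tx":35.7,"tz":-18.8},{"tx":35.7,"tz":-18.8},{"tx":35.7,"tz":-18.8},{"tx":35.7,"tz":-18.8},{"tx":35.7,"tz":-18.8},{"tx":35.7,"tz":-18.8},{"tx":35.7,"tz":-18.8},{"tx":35.7,"tz":-18.8}]' ; python3 -m handwheel '[{"tx":35.7,"tz":-18.8},{"tx":35.7,"tz":-18.8},{"tx":35.7,"tz":-18.8},{"tx":35.7,"tz":-18.8}]'; python3 -m handwheel '[{"wy":0.12},{"wy":0.12},{"wy":0.12},{"wy":0.12},{"wy":0.12},{"wy":0.12},{"wy":0.12},{"wy":0.06},{"grip":60}]'
python3 - <<'E'
from h import *
goto([564.6,10.6,130],11.5)
w=eyes.capture("wrist");cv2.imwrite("pics/w1.png",w["pixels"][:,:,::-1])
import pickle;pickle.dump(w,open("w1.pkl","wb"))
E
```

```text
turn opt 0 rotvec tool [4.000e-04 9.063e-01 1.000e-04] j6 -0.223
turn opt 180 rotvec tool [ 1.0000e-04 -2.2353e+00 -5.0000e-04] j6 -0.223
shift now-axes [ 500.2  101.2 -262.8]  after-turn axes [515.4 101.1 231.7]
t 0.3 tcp [234.8 469.5 231.1] zang 63.43 tilt y [-3.e-04 -3.e-04 -1.e+00] F [ 0.3  1.  -0.5] M [-0.    0.    0.02] g 85.3invalid input
invalid input
invalid input
```

View pics/w1.png

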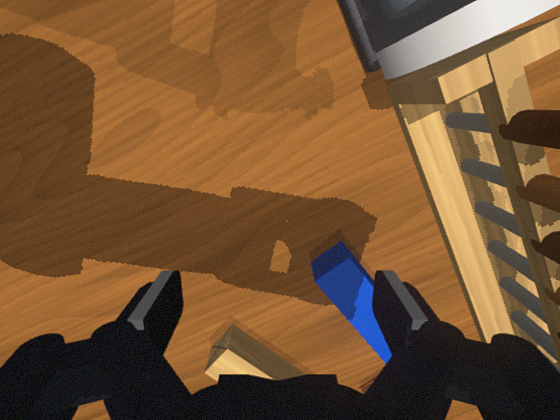

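Refused: every row needs all seven keys.

```bash
python3 -m handwheel '[{"grip":60,"tx":35.7,"ty":0,"tz":-18.8,"wx":0,"wy":0,"wz":0},{"grip":60,"tx":35.7,"ty":0,"tz":-18.8,"wx":0,"wy":0,"wz":0},{"grip":60,"tx":35.7,"ty":0,"tz":-18.8,"wx":0,"wy":0,"wz":0},{"grip":60,"tx":35.7,"ty":0,"tz":-18.8,"wx":0,"wy":0,"wz":0},{"grip":60,"tx":35.7,"ty":0,"tz":-18.8,"wx":0,"wy":0,"wz":0},{"grip":60,"tx":35.7,"ty":0,"tz":-18.8,"wx":0,"wy":0,"wz":0},{"grip":60,"tx":35.7,"ty":0,"tz":-18.8,"wx":0,"wy":0,"wz":0},{"grip":60,"tx":35.7,"ty":0,"tz":-18.8,"wx":0,"wy":0,"wz":0},{"grip":60,"tx":35.7,"ty":0,"tz":-18.8,"wx":0,"wy":0,"wz":0},{"grip":60,"tx":35.7,"ty":0,"tz":-18.8,"wx":0,"wy":0,"wz":0}]' 
python3 -c "
from h import *
goto([564.6,10.6,230],11.5)"
```

```text
time_s: 1.18
eef_pos: [470.9, 139.8, 231.5]
ee_rot: [0.688, -0.688, 0.162, -0.163]
force: [0.2, 0.3, 0.9]
grip_width: 0.706
turn opt 0 rotvec tool [-4.00e-04  9.06e-01  2.00e-04] j6 -1.057
turn opt 180 rotvec tool [ 2.0000e-04 -2.2355e+00  5.0000e-04] j6 -1.057
shift now-axes [141.6   1.5 -73.6]  after-turn axes [145.3   1.5  66.1]
t 1.18 tcp [470.9 139.8 231.5] zang 63.41 tilt y [ 4.e-04  1.e-04 -1.e+00] F [0.2 0.3 0.9] M [-0.04  0.01 -0.03] g 60.3
```

```bash
python3 -m handwheel '[{"grip":60,"tx":35.4,"ty":0,"tz":-18.4,"wx":0,"wy":0,"wz":0},{"grip":60,"tx":35.4,"ty":0,"tz":-18.4,"wx":0,"wy":0,"wz":0},{"grip":60,"tx":35.4,"ty":0,"tz":-18.4,"wx":0,"wy":0,"wz":0},{"grip":60,"tx":35.4,"ty":0,"tz":-18.4,"wx":0,"wy":0,"wz":0},{"grip":60,"tx":0,"ty":0,"tz":0,"wx":0,"wy":0.12,"wz":0},{"grip":60,"tx":0,"ty":0,"tz":0,"wx":0,"wy":0.12,"wz":0},{"grip":60,"tx":0,"ty":0,"tz":0,"wx":0,"wy":0.12,"wz":0},{"grip":60,"tx":0,"ty":0,"tz":0,"wx":0,"wy":0.12,"wz":0}]'; python3 -m handwheel '[{"grip":60,"tx":0,"ty":0,"tz":0,"wx":0,"wy":0.12,"wz":0},{"grip":60,"tx":0,"ty":0,"tz":0,"wx":0,"wy":0.12,"wz":0},{"grip":60,"tx":0,"ty":0,"tz":0,"wx":0,"wy":0.12,"wz":0},{"grip":60,"tx":0,"ty":0,"tz":0,"wx":0,"wy":0.066,"wz":0},{"grip":60,"tx":0,"ty":0,"tz":0,"wx":0,"wy":0,"wz":0}]'
python3 - <<'E'
from h import *
goto([564.6,10.6,130],11.5)
w=eyes.capture("wrist");cv2.imwrite("pics/w2.png",w["pixels"][:,:,::-1])
import pickle;pickle.dump(w,open("w2.pkl","wb"))
E
```

```text
time_s: 1.85
eef_pos: [563.8, 12.3, 231.1]
ee_rot: [-0.629, 0.629, -0.324, 0.323]
force: [0.1, 0.5, -0.7]
grip_width: 0.701
time_s: 2.27
eef_pos: [563.7, 12.5, 231.2]
ee_rot: [-0.547, 0.547, -0.448, 0.448]
force: [1.2, -0.2, -0.4]
grip_width: 0.701
turn opt 0 rotvec tool [ 0.0002 -0.002  -0.    ] j6 -0.384
turn opt 180 rotvec tool [1.0000e-04 3.1396e+00 3.0000e-04] j6 -0.384
shift now-axes [  2.1 101.2   0.5]  after-turn axes [  2.  101.2   0.5]
t 2.27 tcp [563.7  12.5 231.2] zang 11.38 tilt y [-2.e-04 -0.e+00 -1.e+00] F [ 1.2 -0.2 -0.4] M [0.   0.03 0.03] g 59.9
```

View pics/w2.png

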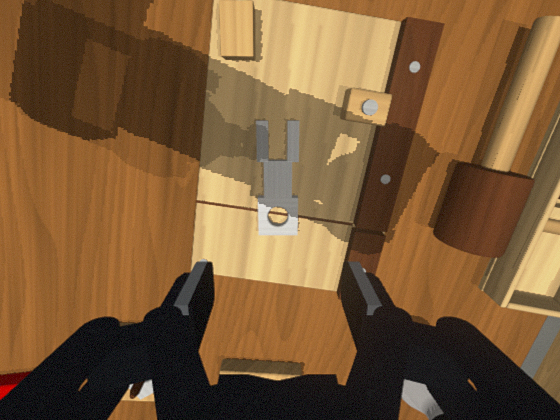

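The wrist view shows the gauge upright at (278,180), its hole at (277,215), the stop at (368,106) and the fence at right. I'll refine the positions from this view.

Run:
```python
from h import *
import pickle
w=pickle.load(open("w2.pkl","rb"))
crop(w,"w2c",190,0,270,300,2)
crop(w,"w2g",245,110,65,130,4)
crop(w,"w2s",330,70,80,120,5)
```

```text
(no output)
```

View pics/w2g.png

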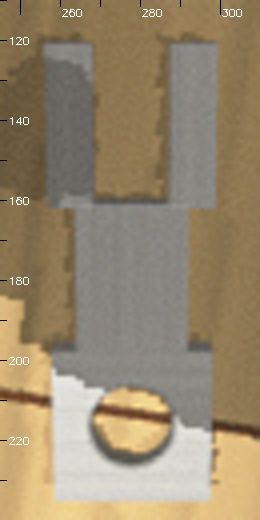

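View pics/w2s.png

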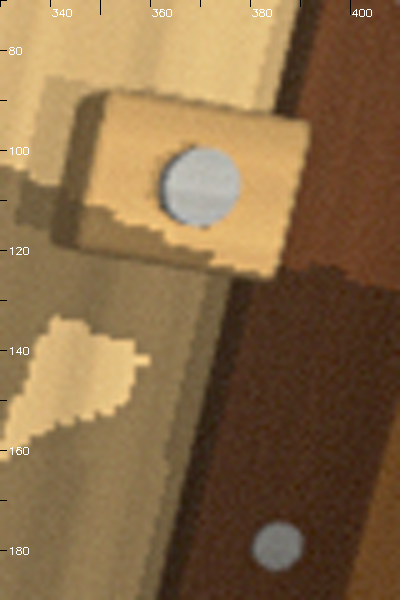

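View pics/w2c.png

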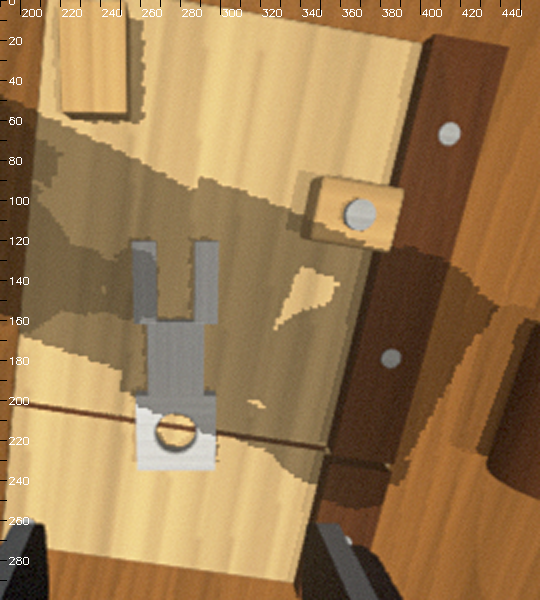

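Run:
```python
from h import *
import pickle
np.set_printoptions(precision=1,suppress=True)
w=pickle.load(open("w2.pkl","rb"));o=lambda u,v,z:onz(w,u,v,z)[:2]
G=lambda x,y:(245+x/4-.5,110+y/4-.5)
S=lambda x,y:(330+x/5-.5,70+y/5-.5)
C=lambda x,y:(190+x/2-.5,y/2-.5)
sh=[o(*G(*p),28) for p in[(75,210),(75,340),(188,210),(188,340)]];print("shank",sh,np.mean(sh,0))
print("end edge",o(*G(56,500),28),o(*G(212,500),28),"prong ends",o(*G(45,40),28),o(*G(217,40),28))
print("hole top",[o(*G(*p),28) for p in[(93,420),(173,420),(132,385)]])
print("stop top",[o(*S(*p),48) for p in[(107,90),(310,122),(273,278),(82,240)]])
print("stop nailhead",o(*S(200,187),48))
print("fence near edge top z34",o(*S(232,280),34),o(*S(170,560),34),o(*C(425,40),34),o(*C(385,200),34), o(*C(328,450),34))
print("board near edge z18",o(*C(42,20),18),o(*C(3,470),18))
print(o(*C(300,580),18))
```

```text
shank [array([545.1,  28.8]), array([551.6,  -6. ]), array([574.3,  34.6]), array([581.7,   0. ])] [563.2  14.3]
end edge [555. -53.] [598.1 -44.3] prong ends [529.7  69.7] [572.4  78.2]
hole top [array([560.7, -27.5]), array([582.4, -23.2]), array([569.3, -15.5])]
stop top [array([612.2, 116.3]), array([650.8, 118.3]), array([652.3,  89.9]), array([614.6,  89.5])]
stop nailhead [633.9 103.2]
fence near edge top z34 [648.8  87.9] [652.4  30.3] [645.3 183. ] [647.6 112.8] [654.9 -18.4]
board near edge z18 [469.3 159.8] [478.4 -72.5]
[ 665.7 -109. ]
```

```bash
python3 -m handwheel '[{"grip":42,"tx":0.5,"ty":35,"tz":0.5,"wx":0,"wy":0,"wz":0},{"grip":42,"tx":0,"ty":35,"tz":0,"wx":0,"wy":0,"wz":0},{"grip":42,"tx":0,"ty":35,"tz":0,"wx":0,"wy":0,"wz":0},{"grip":42,"tx":0,"ty":35,"tz":0,"wx":0,"wy":0,"wz":0},{"grip":42,"tx":0,"ty":30,"tz":0,"wx":0,"wy":0,"wz":0},{"grip":42,"tx":0,"ty":22,"tz":0,"wx":0,"wy":0,"wz":0},{"grip":42,"tx":0,"ty":12,"tz":0,"wx":0,"wy":0,"wz":0},{"grip":42,"tx":0,"ty":4,"tz":0,"wx":0,"wy":0,"wz":0},{"grip":42,"tx":0,"ty":0,"tz":0,"wx":0,"wy":0,"wz":0}]' 60
python3 - <<'E'
from h import *
goto([564,11.5,20],11.7)
w=eyes.capture("wrist");cv2.imwrite("pics/w3.png",w["pixels"][:,:,::-1])
E
```

```text
time_s: 3.07
eef_pos: [564.4, 12.1, 23.2]
ee_rot: [-0.548, 0.548, -0.447, 0.447]
force: [0.3, 0.7, 0.2]
grip_width: 0.493
turn opt 0 rotvec tool [ 0.0004 -0.0022 -0.0001] j6 -0.388
turn opt 180 rotvec tool [2.0000e-04 3.1394e+00 7.0000e-04] j6 -0.388
shift now-axes [ 0.5  3.2 -0.5]  after-turn axes [ 0.5  3.2 -0.5]
t 3.07 tcp [564.4  12.1  23.2] zang 11.58 tilt y [-4.e-04  1.e-04 -1.e+00] F [0.3 0.7 0.2] M [ 0.04 -0.03 -0.03] g 42.1
```

View pics/w3.png

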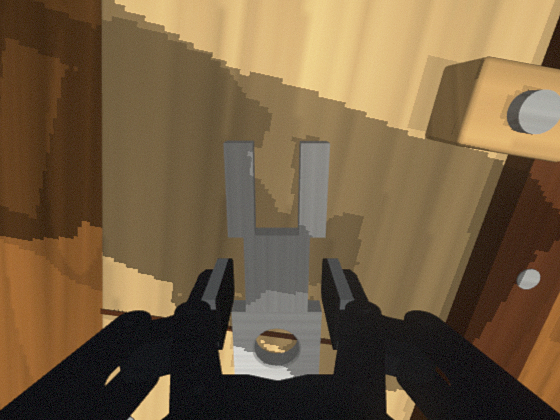

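The jaws straddle the shank evenly: pads at (218,285) and (340,285), shank centre x≈277. I'll lower the last bit and close.

```bash
python3 -m handwheel '[{"grip":42,"tx":0,"ty":1.5,"tz":0,"wx":0,"wy":0,"wz":0},{"grip":42,"tx":0,"ty":1.5,"tz":0,"wx":0,"wy":0,"wz":0},{"grip":42,"tx":0,"ty":0,"tz":0,"wx":0,"wy":0,"wz":0}]' 60;  python3 -m handwheel '[{"grip":20,"tx":0,"ty":0,"tz":0,"wx":0,"wy":0,"wz":0},{"grip":20,"tx":0,"ty":0,"tz":0,"wx":0,"wy":0,"wz":0},{"grip":20,"tx":0,"ty":0,"tz":0,"wx":0,"wy":0,"wz":0},{"grip":20,"tx":0,"ty":0,"tz":0,"wx":0,"wy":0,"wz":0},{"grip":20,"tx":0,"ty":0,"tz":0,"wx":0,"wy":0,"wz":0}]' 60
```

```text
time_s: 3.37
eef_pos: [564.7, 12.1, 20.9]
ee_rot: [0.548, -0.548, 0.447, -0.448]
force: [-0.3, -0.0, -0.4]
grip_width: 0.493
time_s: 3.78
eef_pos: [564.8, 12.1, 21.1]
ee_rot: [0.548, -0.547, 0.447, -0.448]
force: [-1.8, 1.5, 6.7]
grip_width: 0.325
```

```bash
python3 -m handwheel '[{"grip":20,"tx":0,"ty":0,"tz":0,"wx":0,"wy":0,"wz":0},{"grip":20,"tx":0,"ty":-10,"tz":0,"wx":0,"wy":0,"wz":0},{"grip":20,"tx":0,"ty":-30,"tz":0,"wx":0,"wy":0,"wz":0},{"grip":20,"tx":0,"ty":-40,"tz":0,"wx":0,"wy":0,"wz":0},{"grip":20,"tx":0,"ty":-20,"tz":0,"wx":0,"wy":0,"wz":0},{"grip":20,"tx":0,"ty":0,"tz":0,"wx":0,"wy":0,"wz":0}]' 60
python3 - <<'E'
from h import *
goto()
w=eyes.capture("wrist");cv2.imwrite("pics/w4.png",w["pixels"][:,:,::-1])
import pickle;pickle.dump((w,pose()[:2]),open("w4.pkl","wb"))
b=eyes.capture("side");crop(b,"si4",230,130,100,120,5)
E
```

```text
time_s: 4.28
eef_pos: [566.5, 11.8, 125.7]
ee_rot: [0.549, -0.546, 0.444, -0.45]
force: [0.4, 0.2, -0.2]
grip_width: 0.323
t 4.28 tcp [566.5  11.8 125.7] zang 11.53 tilt y [ 0.0087 -0.0017 -1.    ] F [ 0.4  0.2 -0.2] M [-0.02 -0.02  0.02] g 27.6
```

View pics/w4.png

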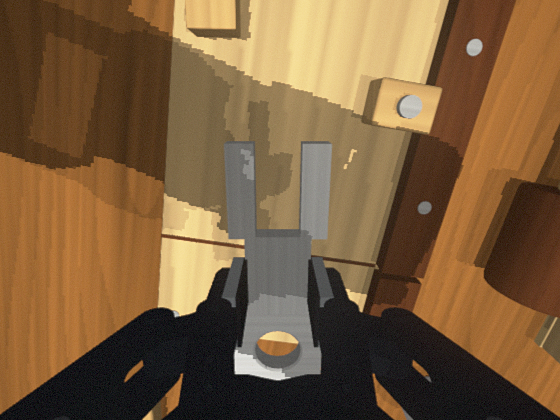

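View pics/si4.png

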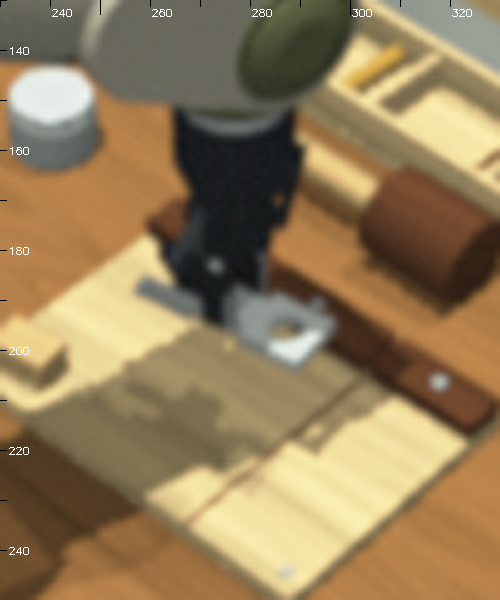

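Run:
```python
from h import *
import pickle
np.set_printoptions(precision=2,suppress=True)
w,(p,R)=pickle.load(open("w4.pkl","rb"))
crop(w,"w4c",215,130,130,260,2)
def tool(u,v,y):
    o,d=ray(w,u,v);o=R.T@(o-p);d=R.T@d;return o+d*(y-o[1])/d[1]
for n,(u,v) in dict(holeL=(256.5,348),holeR=(300.5,348),holeT=(278,331),holeB=(278,364),end0=(235,375),end1=(321,375),pr0=(226,142),pr1=(330,142),sh=(245,231),sh1=(309,231)).items(): print(n,tool(u,v,-7))
goto()
```

```text
holeL [40.86 -7.   -9.87]
holeR [40.95 -7.   12.5 ]
holeT [30.6  -7.    1.06]
holeB [50.97 -7.    1.06]
end0 [ 57.99  -7.   -21.47]
end1 [58.22 -7.   23.63]
pr0 [-62.32  -7.   -20.38]
pr1 [-62.28  -7.    22.5 ]
sh [-22.96  -7.   -13.76]
sh1 [-22.89  -7.    14.97]
t 4.38 tcp [564.3  12.2 120.7] zang 11.52 tilt y [ 0. -0. -1.] F [-0.7 -0.2 -1.7] M [0.05 0.03 0.01] g 27.9
```

View pics/w4c.png

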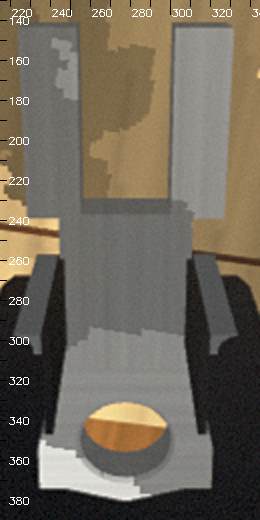

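```bash
python3 -c "
from h import *
goto([592.1,-263.5,100],11.52)"
python3 -m handwheel '[{"grip":20,"tx":15,"ty":0,"tz":-1.5,"wx":0,"wy":0,"wz":0},{"grip":20,"tx":35,"ty":0,"tz":-3.5,"wx":0,"wy":0,"wz":0},{"grip":20,"tx":35,"ty":0,"tz":-3.5,"wx":0,"wy":0,"wz":0},{"grip":20,"tx":35,"ty":0,"tz":-3.5,"wx":0,"wy":0,"wz":0},{"grip":20,"tx":35,"ty":0,"tz":-3.5,"wx":0,"wy":0,"wz":0},{"grip":20,"tx":35,"ty":0,"tz":-3.5,"wx":0,"wy":0,"wz":0},{"grip":20,"tx":35,"ty":0,"tz":-3.5,"wx":0,"wy":0,"wz":0},{"grip":20,"tx":30,"ty":5,"tz":-3,"wx":0,"wy":0,"wz":0},{"grip":20,"tx":15,"ty":5,"tz":-1.5,"wx":0,"wy":0,"wz":0},{"grip":20,"tx":5,"ty":5,"tz":-0.5,"wx":0,"wy":0,"wz":0}]' 60
python3 -m handwheel '[{"grip":20,"tx":0,"ty":5,"tz":0,"wx":0,"wy":0,"wz":0},{"grip":20,"tx":0,"ty":0,"tz":0,"wx":0,"wy":0,"wz":0},{"grip":20,"tx":0,"ty":0,"tz":0,"wx":0,"wy":0,"wz":0}]' 60
python3 - <<'E'
from h import *
goto([592.1,-263.5,100],11.52)
w=eyes.capture("wrist");cv2.imwrite("pics/w5.png",w["pixels"][:,:,::-1])
b=eyes.capture("side");crop(b,"si5",310,200,100,100,6)
a=eyes.capture("scene");crop(a,"sc5",170,120,100,90,6)
import pickle;pickle.dump((w,a,b,pose()[:2]),open("w5.pkl","wb"))
E
```

```text
turn opt 0 rotvec tool [-0.0007 -0.      0.0003] j6 -0.387
turn opt 180 rotvec tool [-5.0000e-04  3.1416e+00 -1.1000e-03] j6 -0.387
shift now-axes [275.7  20.8 -27.8]  after-turn axes [275.7  20.7 -27.8]
t 4.38 tcp [564.3  12.2 120.7] zang 11.52 tilt y [ 7.e-04 -2.e-04 -1.e+00] F [-0.7 -0.2 -1.7] M [0.05 0.03 0.01] g 27.9
time_s: 5.22
eef_pos: [591.4, -264.7, 103.0]
ee_rot: [-0.547, 0.547, -0.449, 0.447]
force: [0.8, -0.2, -1.6]
grip_width: 0.328
time_s: 5.47
eef_pos: [592.3, -261.0, 99.7]
ee_rot: [0.548, -0.548, 0.447, -0.446]
force: [-0.1, 0.6, -0.5]
grip_width: 0.329
turn opt 0 rotvec tool [ 0.001   0.0016 -0.0013] j6 -0.799
turn opt 180 rotvec tool [-2.10e-03 -3.14e+00 -1.60e-03] j6 -0.799
shift now-axes [ 2.4 -0.3 -0.7]  after-turn axes [ 2.4 -0.3 -0.7]
t 5.47 tcp [ 592.3 -261.    99.7] zang 11.61 tilt y [-0.0012  0.0011 -1.    ] F [-0.1  0.6 -0.5] M [0.04 0.04 0.07] g 28.1
```

View pics/w5.png

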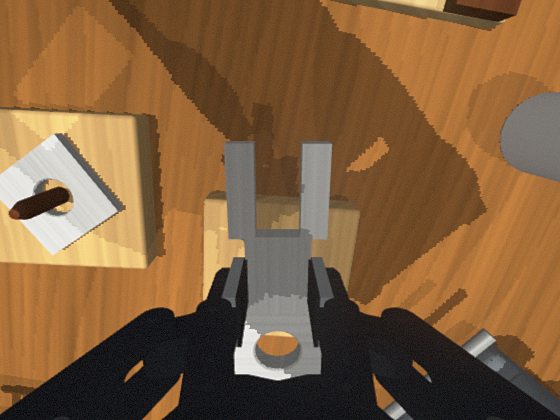

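View pics/si5.png

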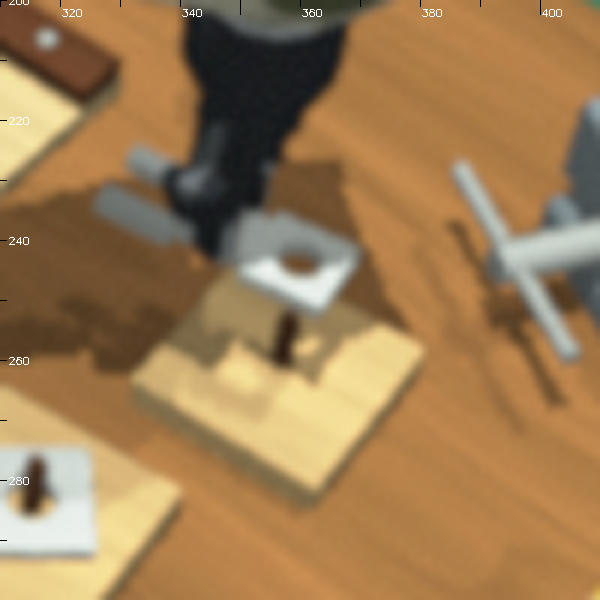

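View pics/sc5.png

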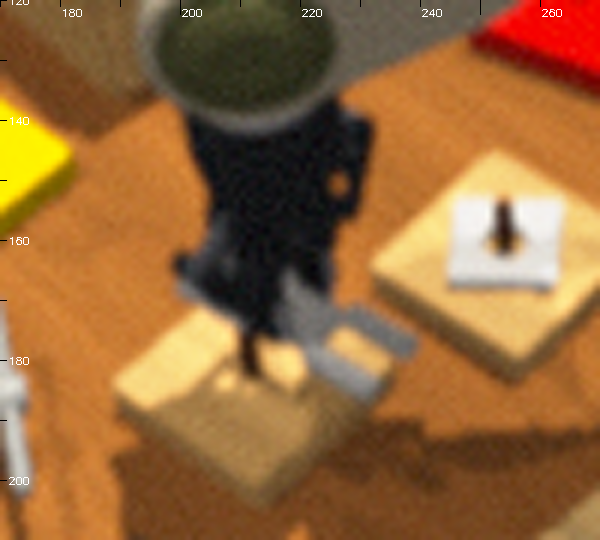

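Run:
```python
from h import *
import pickle
w,a,b,(p,R)=pickle.load(open("w5.pkl","rb"))
np.set_printoptions(precision=1,suppress=True)
S=lambda x,y:(310+x/6-.5,200+y/6-.5)
for z in (106,107.5): print("hole side",onz(b,*S(301,261),z))
print("pred", p+R@np.array([40.5,-7,1]))
print("tip side z67",onz(b,*S(291,311),67))
goto([592.1,-263.5,75],11.52)
```

```text
hole side [ 601.8 -301.8  106. ]
hole side [ 600.7 -302.4  107.5]
pred [ 601.8 -301.2  107.8]
tip side z67 [ 601.5 -302.6   67. ]
turn opt 0 rotvec tool [-0.  0.  0.] j6 -0.799
turn opt 180 rotvec tool [ 0.  -3.1  0. ] j6 -0.799
shift now-axes [ 1.6 25.8 -0.9]  after-turn axes [ 1.6 25.8 -0.9]
t 5.62 tcp [ 592.7 -261.8  100.8] zang 11.6 tilt y [ 0. -0. -1.] F [-0.1  0.5 -1.2] M [ 0. -0. -0.] g 27.4
```

```bash
python3 -m handwheel '[{"grip":20,"tx":1.2,"ty":5,"tz":-0.5,"wx":0,"wy":0,"wz":0},{"grip":20,"tx":0,"ty":15,"tz":0,"wx":0,"wy":0,"wz":0},{"grip":20,"tx":0,"ty":15,"tz":0,"wx":0,"wy":0,"wz":0},{"grip":20,"tx":0,"ty":13,"tz":0,"wx":0,"wy":0,"wz":0},{"grip":20,"tx":0,"ty":7,"tz":0,"wx":0,"wy":0,"wz":0},{"grip":20,"tx":0,"ty":0,"tz":0,"wx":0,"wy":0,"wz":0}]' 60
python3 - <<'E'
from h import *
goto([592.1,-263.5,28],11.52)
b=eyes.capture("side");crop(b,"si6",310,200,100,100,6)
E
```

```text
time_s: 6.12
eef_pos: [591.4, -263.5, 43.4]
ee_rot: [-0.548, 0.548, -0.448, 0.446]
force: [0.7, -0.2, -1.2]
grip_width: 0.328
turn opt 0 rotvec tool [ 0.0021  0.     -0.0021] j6 -0.801
turn opt 180 rotvec tool [-0.0034 -3.1416 -0.0033] j6 -0.801
shift now-axes [ 0.1 15.4  0.8]  after-turn axes [ 0.1 15.4  0.7]
t 6.12 tcp [ 591.4 -263.5   43.4] zang 11.52 tilt y [-0.0025  0.0017 -1.    ] F [ 0.7 -0.2 -1.2] M [ 0.03 -0.03 -0.03] g 28.0
```

View pics/si6.png

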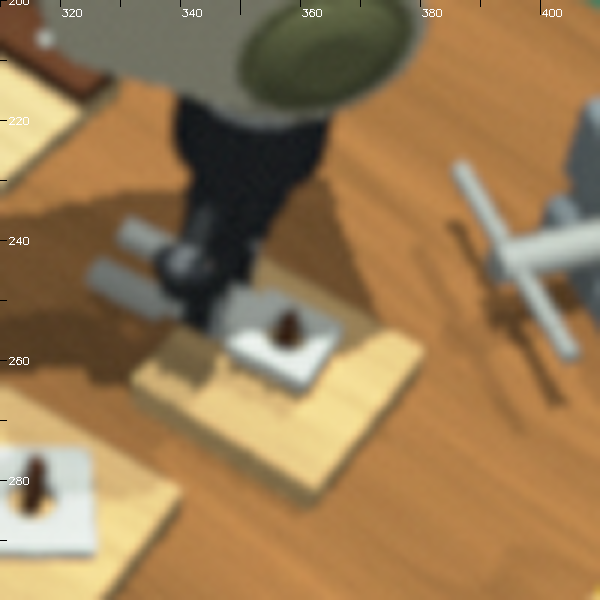

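The peg is through the hole, at (357,254) in the side view. I'll lower it to the stand.

```bash
python3 -m handwheel '[{"grip":20,"tx":0,"ty":7,"tz":0.5,"wx":0,"wy":0,"wz":0},{"grip":20,"tx":0,"ty":4,"tz":0,"wx":0,"wy":0,"wz":0},{"grip":20,"tx":0,"ty":2,"tz":0,"wx":0,"wy":0,"wz":0},{"grip":20,"tx":0,"ty":0,"tz":0,"wx":0,"wy":0,"wz":0}]' 60
python3 -c "
from h import *
goto()"
```

```text
time_s: 6.5
eef_pos: [592.4, -263.9, 31.9]
ee_rot: [-0.548, 0.548, -0.448, 0.447]
force: [-0.8, 0.3, -1.5]
grip_width: 0.326
t 6.5 tcp [ 592.4 -263.9   31.9] zang 11.52 tilt y [-5.e-04  3.e-04 -1.e+00] F [-0.8  0.3 -1.5] M [0.08 0.01 0.05] g 27.9
```

```bash
python3 -m handwheel '[{"grip":20,"tx":0,"ty":2,"tz":0,"wx":0,"wy":0,"wz":0},{"grip":20,"tx":0,"ty":1.5,"tz":0,"wx":0,"wy":0,"wz":0},{"grip":20,"tx":0,"ty":0,"tz":0,"wx":0,"wy":0,"wz":0}]' 60
python3 -c "
from h import *
goto()"
```

```text
time_s: 6.75
eef_pos: [592.5, -264.0, 28.6]
ee_rot: [-0.548, 0.548, -0.447, 0.447]
force: [-0.6, 0.1, -1.1]
grip_width: 0.326
t 6.75 tcp [ 592.5 -264.    28.6] zang 11.51 tilt y [-2.e-04  1.e-04 -1.e+00] F [-0.6  0.1 -1.1] M [0.03 0.03 0.  ] g 27.9
```

```bash
python3 -m handwheel '[{"grip":20,"tx":0,"ty":1,"tz":0,"wx":0,"wy":0,"wz":0},{"grip":20,"tx":0,"ty":0,"tz":0,"wx":0,"wy":0,"wz":0},{"grip":45,"tx":0,"ty":0,"tz":0,"wx":0,"wy":0,"wz":0},{"grip":45,"tx":0,"ty":0,"tz":0,"wx":0,"wy":0,"wz":0},{"grip":45,"tx":0,"ty":0,"tz":0,"wx":0,"wy":0,"wz":0},{"grip":45,"tx":0,"ty":-10,"tz":0,"wx":0,"wy":0,"wz":0},{"grip":45,"tx":0,"ty":-30,"tz":0,"wx":0,"wy":0,"wz":0},{"grip":60,"tx":0,"ty":-40,"tz":0,"wx":0,"wy":0,"wz":0},{"grip":70,"tx":0,"ty":-40,"tz":0,"wx":0,"wy":0,"wz":0},{"grip":70,"tx":0,"ty":-40,"tz":0,"wx":0,"wy":0,"wz":0}]' 60
python3 - <<'E'
from h import *
goto()
b=eyes.capture("side");crop(b,"si7",310,200,100,100,6)
a=eyes.capture("scene");crop(a,"sc7",170,130,100,90,6)
goto([467,331,180],-66.5)
goto([467,331,180],113.5)
E
```

```text
time_s: 7.58
eef_pos: [592.3, -263.8, 190.6]
ee_rot: [0.548, -0.548, 0.447, -0.447]
force: [1.3, 0.4, -0.6]
grip_width: 0.818
t 7.58 tcp [ 592.3 -263.8  190.6] zang 11.52 tilt y [ 5.e-04 -3.e-04 -1.e+00] F [ 1.3  0.4 -0.6] M [-0.01  0.03 -0.01] g 69.8
turn opt 0 rotvec tool [-0.0147  1.3618  0.0018] j6 -0.8
turn opt 180 rotvec tool [ 0.0019 -1.7798  0.0155] j6 -0.8
shift now-axes [-609.9   10.3   -6.1]  after-turn axes [-120.7   16.4 -597.8]
t 7.68 tcp [ 594.7 -265.3  196.4] zang 11.53 tilt y [ 0.0113 -0.0077 -0.9999] F [-0.1 -0.5 -0.2] M [-0.06  0.01  0.07] g 69.9
turn opt 0 rotvec tool [ 0.0019 -1.7798  0.0155] j6 -0.8
turn opt 180 rotvec tool [-0.0147  1.3618  0.0018] j6 -0.8
shift now-axes [-609.9   10.3   -6.1]  after-turn axes [-120.7   16.4 -597.8]
t 7.68 tcp [ 594.7 -265.3  196.4] zang 11.53 tilt y [ 0.0113 -0.0077 -0.9999] F [-0.1 -0.5 -0.2] M [-0.06  0.01  0.07] g 69.9
```

View pics/si7.png

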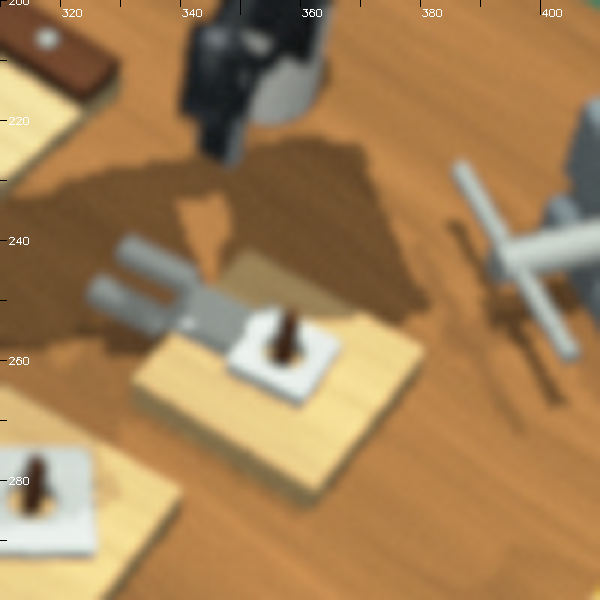

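View pics/sc7.png

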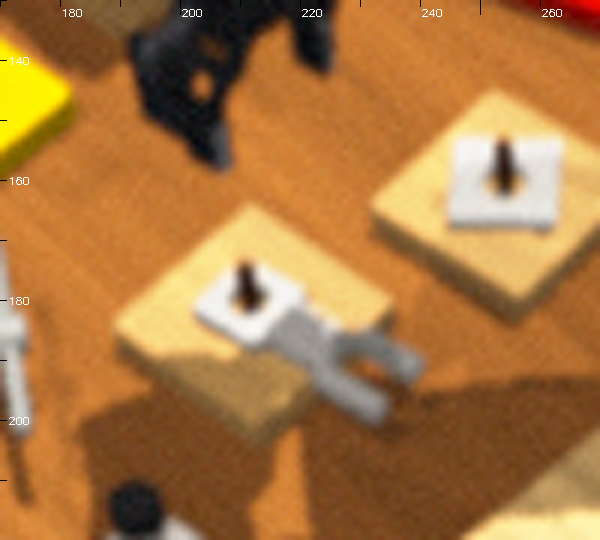

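The gauge hangs flat on the empty peg at side (358,253). The ring plate is untouched. Now to the blank.

```bash
python3 -m handwheel '[{"grip":70,"tx":-25,"ty":0,"tz":0,"wx":0,"wy":0,"wz":0},{"grip":70,"tx":-40,"ty":0,"tz":0,"wx":0,"wy":0,"wz":0},{"grip":70,"tx":-40,"ty":0,"tz":0,"wx":0,"wy":0,"wz":0},{"grip":70,"tx":-40,"ty":0,"tz":0,"wx":0,"wy":0,"wz":0},{"grip":70,"tx":-40,"ty":0,"tz":0,"wx":0,"wy":0,"wz":0},{"grip":70,"tx":-40,"ty":0,"tz":0,"wx":0,"wy":0,"wz":0},{"grip":70,"tx":-40,"ty":0,"tz":0,"wx":0,"wy":0,"wz":0},{"grip":70,"tx":-40,"ty":0,"tz":0,"wx":0,"wy":0,"wz":0},{"grip":70,"tx":-40,"ty":0,"tz":0,"wx":0,"wy":0,"wz":0},{"grip":70,"tx":-40,"ty":0,"tz":0,"wx":0,"wy":0,"wz":0}]' 60
python3 -m handwheel '[{"grip":70,"tx":-40,"ty":0,"tz":0,"wx":0,"wy":0,"wz":0},{"grip":70,"tx":-40,"ty":0,"tz":0,"wx":0,"wy":0,"wz":0},{"grip":70,"tx":-40,"ty":0,"tz":0,"wx":0,"wy":0,"wz":0},{"grip":70,"tx":-40,"ty":0,"tz":0,"wx":0,"wy":0,"wz":0},{"grip":70,"tx":-40,"ty":0,"tz":0,"wx":0,"wy":0,"wz":0},{"grip":70,"tx":-20,"ty":0,"tz":0,"wx":0,"wy":0,"wz":0},{"grip":70,"tx":0,"ty":0,"tz":0,"wx":0,"wy":0.12,"wz":0},{"grip":70,"tx":0,"ty":0,"tz":0,"wx":0,"wy":0.12,"wz":0},{"grip":70,"tx":0,"ty":0,"tz":0,"wx":0,"wy":0.12,"wz":0},{"grip":70,"tx":0,"ty":0,"tz":0,"wx":0,"wy":0.12,"wz":0}]'
python3 -m handwheel '[{"grip":70,"tx":0,"ty":0,"tz":0,"wx":0,"wy":0.12,"wz":0},{"grip":70,"tx":0,"ty":0,"tz":0,"wx":0,"wy":0.12,"wz":0},{"grip":70,"tx":0,"ty":0,"tz":0,"wx":0,"wy":0.12,"wz":0},{"grip":70,"tx":0,"ty":0,"tz":0,"wx":0,"wy":0.12,"wz":0},{"grip":70,"tx":0,"ty":0,"tz":0,"wx":0,"wy":0.12,"wz":0},{"grip":70,"tx":0,"ty":0,"tz":0,"wx":0,"wy":0.12,"wz":0},{"grip":70,"tx":0,"ty":0,"tz":0,"wx":0,"wy":0.12,"wz":0},{"grip":70,"tx":0,"ty":0,"tz":0,"wx":0,"wy":0.04,"wz":0},{"grip":70,"tx":0,"ty":0,"tz":0,"wx":0,"wy":0,"wz":0}]'
python3 - <<'E'
from h import *
goto([467,331,180],-66.5)
w=eyes.capture("wrist");cv2.imwrite("pics/w8.png",w["pixels"][:,:,::-1])
import pickle;pickle.dump((w,pose()[:2]),open("w8.pkl","wb"))
E
```

```text
time_s: 8.52
eef_pos: [514.9, 115.0, 188.3]
ee_rot: [0.548, -0.547, 0.447, -0.448]
force: [0.5, -0.6, -0.2]
grip_width: 0.817
time_s: 9.35
eef_pos: [471.6, 329.0, 188.0]
ee_rot: [-0.424, 0.424, -0.566, 0.566]
force: [0.8, -0.4, 0.6]
grip_width: 0.819
time_s: 10.1
eef_pos: [471.7, 328.8, 188.1]
ee_rot: [0.144, -0.144, 0.692, -0.692]
force: [-0.7, 0.7, -0.1]
grip_width: 0.822
turn opt 0 rotvec tool [-0.      0.0003 -0.0003] j6 1.565
turn opt 180 rotvec tool [-4.0000e-04 -3.1413e+00  0.0000e+00] j6 1.565
shift now-axes [ 3.4  8.1 -3.9]  after-turn axes [ 3.4  8.1 -3.9]
t 10.1 tcp [471.7 328.8 188.1] zang -66.49 tilt y [ 3.e-04  1.e-04 -1.e+00] F [-0.7  0.7 -0.1] M [-0.01  0.02  0.05] g 70.2
```

View pics/w8.png

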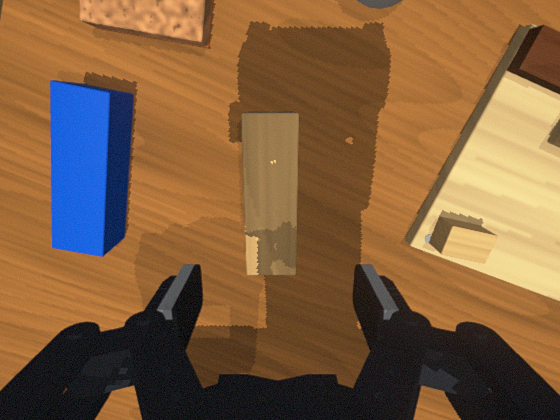

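The wrist view shows the plain blank upright at (271,194), with the blue one well to the left at (92,168).

Run:
```python
from h import *
import pickle
w,(p,R)=pickle.load(open("w8.pkl","rb"))
crop(w,"w8c",230,100,85,190,3)
q=[onz(w,u,v,48)[:2] for u,v in[(243,113),(298,113),(295.5,275),(247,275)]];print(np.round(q,1),np.mean(q,0))
d=(q[0]+q[1]-q[2]-q[3]);print(np.degrees(np.arctan2(d[1],d[0])),np.linalg.norm(d)/2)
e=(q[1]-q[0]+q[2]-q[3]);print(np.degrees(np.arctan2(e[1],e[0])),np.linalg.norm(e)/2)
m=np.mean(q,0);goto([m[0],m[1],22],-66.5)
```

```text
[[525.6 382.5]
 [543.6 341. ]
 [406.9 281.1]
 [388.3 323.8]] [466.09709879 332.08981573]
23.39647496559681 149.26520525790258
-66.52149891550377 45.88240147948182
turn opt 0 rotvec tool [-0.      0.0029 -0.0003] j6 1.563
turn opt 180 rotvec tool [-4.0000e-04 -3.1387e+00  0.0000e+00] j6 1.563
shift now-axes [  3.9 166.   -5.3]  after-turn axes [  3.9 166.   -5.2]
t 10.15 tcp [471.7 328.8 188. ] zang -66.33 tilt y [ 3.e-04  1.e-04 -1.e+00] F [-0.8 -0.8 -0.2] M [0.03 0.02 0.  ] g 70.0
```

View pics/w8c.png

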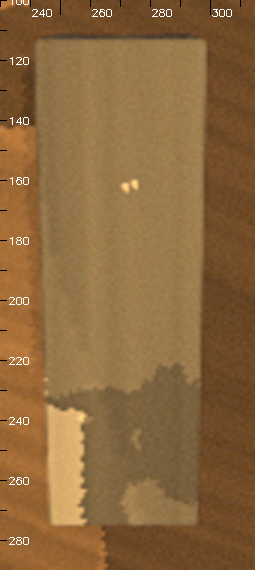

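```bash
python3 -m handwheel '[{"grip":70,"tx":3.9,"ty":10,"tz":-5.3,"wx":0,"wy":0,"wz":0},{"grip":70,"tx":0,"ty":30,"tz":0,"wx":0,"wy":0,"wz":0},{"grip":70,"tx":0,"ty":35,"tz":0,"wx":0,"wy":0,"wz":0},{"grip":70,"tx":0,"ty":35,"tz":0,"wx":0,"wy":0,"wz":0},{"grip":70,"tx":0,"ty":30,"tz":0,"wx":0,"wy":0,"wz":0},{"grip":70,"tx":0,"ty":18,"tz":0,"wx":0,"wy":0,"wz":0},{"grip":70,"tx":0,"ty":9,"tz":0,"wx":0,"wy":0,"wz":0},{"grip":70,"tx":0,"ty":0,"tz":0,"wx":0,"wy":0,"wz":0}]' 100
python3 -c "
from h import *
goto([466.1,332.1,21],-66.5)"
python3 -m handwheel '[{"grip":35,"tx":0,"ty":0,"tz":0,"wx":0,"wy":0,"wz":0},{"grip":35,"tx":0,"ty":0,"tz":0,"wx":0,"wy":0,"wz":0},{"grip":35,"tx":0,"ty":0,"tz":0,"wx":0,"wy":0,"wz":0},{"grip":35,"tx":0,"ty":0,"tz":0,"wx":0,"wy":0,"wz":0},{"grip":35,"tx":0,"ty":0,"tz":0,"wx":0,"wy":0,"wz":0}]' 100
python3 -c "
from h import *
goto()
w=eyes.capture('wrist');cv2.imwrite('pics/w9.png',w['pixels'][:,:,::-1])"
```

```text
time_s: 10.82
eef_pos: [465.4, 331.8, 19.3]
ee_rot: [-0.144, 0.146, -0.692, 0.692]
force: [0.5, 0.8, 0.3]
grip_width: 0.818
turn opt 0 rotvec tool [-0.      0.0028  0.0029] j6 1.572
turn opt 180 rotvec tool [ 4.5000e-03 -3.1388e+00  1.0000e-04] j6 1.572
shift now-axes [-0.8 -1.7 -0. ]  after-turn axes [-0.8 -1.7 -0. ]
t 10.82 tcp [465.4 331.8  19.3] zang -66.34 tilt y [-0.0026 -0.0012 -1.    ] F [0.5 0.8 0.3] M [-0.04  0.01  0.  ] g 69.8
time_s: 11.23
eef_pos: [467.1, 332.6, 22.9]
ee_rot: [0.146, -0.143, 0.692, -0.692]
force: [-1.7, -0.9, 6.2]
grip_width: 0.539
t 11.23 tcp [467.1 332.6  22.9] zang -66.38 tilt y [ 0.0033  0.0014 -1.    ] F [-1.7 -0.9  6.2] M [-0.01  0.16 -0.02] g 46.0
```

View pics/w9.png

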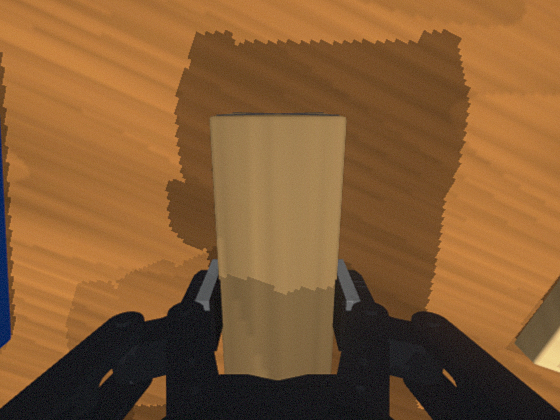

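```bash
python3 -m handwheel '[{"grip":35,"tx":0,"ty":-10,"tz":0,"wx":0,"wy":0,"wz":0},{"grip":35,"tx":0,"ty":-30,"tz":0,"wx":0,"wy":0,"wz":0},{"grip":35,"tx":0,"ty":-35,"tz":0,"wx":0,"wy":0,"wz":0},{"grip":35,"tx":0,"ty":-35,"tz":0,"wx":0,"wy":0,"wz":0},{"grip":35,"tx":0,"ty":-20,"tz":0,"wx":0,"wy":0,"wz":0},{"grip":35,"tx":0,"ty":0,"tz":0,"wx":0,"wy":-0.12,"wz":0},{"grip":35,"tx":0,"ty":0,"tz":0,"wx":0,"wy":-0.12,"wz":0},{"grip":35,"tx":0,"ty":0,"tz":0,"wx":0,"wy":-0.12,"wz":0},{"grip":35,"tx":0,"ty":0,"tz":0,"wx":0,"wy":-0.12,"wz":0},{"grip":35,"tx":0,"ty":0,"tz":0,"wx":0,"wy":-0.12,"wz":0}]' 100
python3 -m handwheel '[{"grip":35,"tx":0,"ty":0,"tz":0,"wx":0,"wy":-0.12,"wz":0},{"grip":35,"tx":0,"ty":0,"tz":0,"wx":0,"wy":-0.12,"wz":0},{"grip":35,"tx":0,"ty":0,"tz":0,"wx":0,"wy":-0.12,"wz":0},{"grip":35,"tx":0,"ty":0,"tz":0,"wx":0,"wy":-0.12,"wz":0},{"grip":35,"tx":0,"ty":0,"tz":0,"wx":0,"wy":-0.12,"wz":0},{"grip":35,"tx":0,"ty":0,"tz":0,"wx":0,"wy":0,"wz":0}]' 100
python3 -c "
from h import *
goto([624,4,130],2.2)"
```

```text
time_s: 12.12
eef_pos: [466.0, 332.1, 152.0]
ee_rot: [-0.345, 0.344, -0.617, 0.618]
force: [-1.8, -0.5, -2.7]
grip_width: 0.544
time_s: 12.62
eef_pos: [466.0, 332.1, 151.9]
ee_rot: [0.512, -0.511, 0.488, -0.489]
force: [-0.3, 0.2, -1.7]
grip_width: 0.541
turn opt 0 rotvec tool [-0.0009  0.0071 -0.0003] j6 0.369
turn opt 180 rotvec tool [-5.0000e-04 -3.1345e+00  1.4000e-03] j6 0.369
shift now-axes [335.   21.9 142.9]  after-turn axes [334.   21.9 145.3]
t 12.62 tcp [466.  332.1 151.9] zang 2.61 tilt y [ 9.e-04  4.e-04 -1.e+00] F [-0.3  0.2 -1.7] M [-0.04 -0.03 -0.01] g 46.2
```

```bash
python3 -m handwheel '[{"grip":35,"tx":16,"ty":0,"tz":7,"wx":0,"wy":0.007,"wz":0},{"grip":35,"tx":36,"ty":0,"tz":15.6,"wx":0,"wy":0,"wz":0},{"grip":35,"tx":36,"ty":0,"tz":15.6,"wx":0,"wy":0,"wz":0},{"grip":35,"tx":36,"ty":0,"tz":15.6,"wx":0,"wy":0,"wz":0},{"grip":35,"tx":36,"ty":0,"tz":15.6,"wx":0,"wy":0,"wz":0},{"grip":35,"tx":36,"ty":0,"tz":15.6,"wx":0,"wy":0,"wz":0},{"grip":35,"tx":36,"ty":0,"tz":15.6,"wx":0,"wy":0,"wz":0},{"grip":35,"tx":36,"ty":0,"tz":15.6,"wx":0,"wy":0,"wz":0},{"grip":35,"tx":36,"ty":0,"tz":15.6,"wx":0,"wy":0,"wz":0},{"grip":35,"tx":20,"ty":5,"tz":9,"wx":0,"wy":0,"wz":0}]' 100
python3 -m handwheel '[{"grip":35,"tx":10,"ty":15,"tz":4,"wx":0,"wy":0,"wz":0},{"grip":35,"tx":0,"ty":0,"tz":0,"wx":0,"wy":0,"wz":0},{"grip":35,"tx":0,"ty":0,"tz":0,"wx":0,"wy":0,"wz":0}]' 100
python3 - <<'E'
from h import *
goto([624,4,60],2.2)
w=eyes.capture("wrist");cv2.imwrite("pics/w10.png",w["pixels"][:,:,::-1])
import pickle;pickle.dump((w,pose()[:2]),open("w10.pkl","wb"))
E
```

```text
time_s: 13.45
eef_pos: [619.5, 9.2, 147.4]
ee_rot: [0.507, -0.506, 0.492, -0.494]
force: [1.0, -0.2, -2.4]
grip_width: 0.54
time_s: 13.7
eef_pos: [621.8, 3.3, 130.7]
ee_rot: [-0.507, 0.508, -0.493, 0.492]
force: [-1.1, 0.0, -2.5]
grip_width: 0.539
turn opt 0 rotvec tool [ 0.0014 -0.0077 -0.0005] j6 -0.214
turn opt 180 rotvec tool [8.0000e-04 3.1339e+00 2.2000e-03] j6 -0.214
shift now-axes [-0.6 70.7  2.3]  after-turn axes [-0.7 70.7  2.2]
t 13.7 tcp [621.8   3.3 130.7] zang 1.76 tilt y [-1.5e-03  5.0e-04 -1.0e+00] F [-1.1  0.  -2.5] M [ 0.04  0.02 -0.02] g 46.0
```

View pics/w10.png

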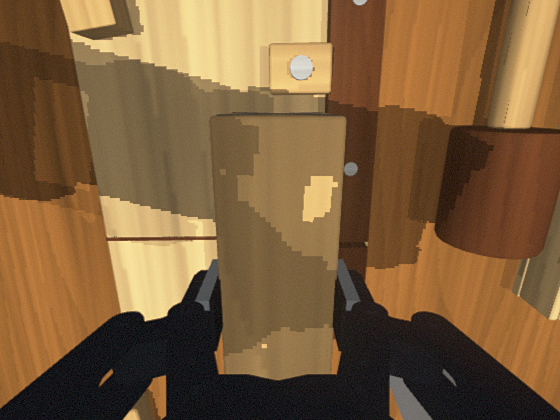

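Run:
```python
from h import *
import pickle
np.set_printoptions(precision=1,suppress=True)
w,(p,R)=pickle.load(open("w10.pkl","rb"))
crop(w,"w10c",190,0,200,260,3)
print("fence",onz(w,328.5,5,34)[:2],onz(w,327,104,34)[:2])
print("stop face",onz(w,270,94,48)[:2],onz(w,331,95,48)[:2])
def tool(u,v,y):
    o,d=ray(w,u,v);o=R.T@(o-p);d=R.T@d;return o+d*(y-o[1])/d[1]
print("blank end tool",tool(211,116,-26),tool(346,116,-26))
```

```text
fence [649.8 141.7] [653.4  81.9]
stop face [614.2  86.9] [653.5  87.4]
blank end tool [-73.1 -26.  -22.7] [-73.  -26.   22.8]
```

View pics/w10c.png

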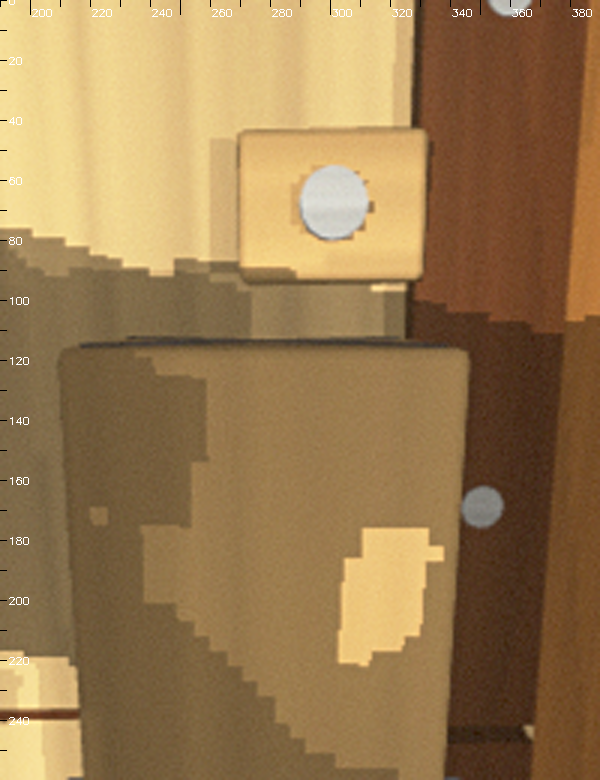

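```bash
python3 -m handwheel '[{"grip":35,"tx":0,"ty":10,"tz":2.2,"wx":0,"wy":-0.0077,"wz":0},{"grip":35,"tx":0,"ty":25,"tz":0,"wx":0,"wy":0,"wz":0},{"grip":35,"tx":0,"ty":25,"tz":0,"wx":0,"wy":0,"wz":0},{"grip":35,"tx":0,"ty":15,"tz":0,"wx":0,"wy":0,"wz":0},{"grip":35,"tx":0,"ty":7,"tz":0,"wx":0,"wy":0,"wz":0},{"grip":35,"tx":0,"ty":0,"tz":0,"wx":0,"wy":0,"wz":0},{"grip":35,"tx":0,"ty":0,"tz":0,"wx":0,"wy":0,"wz":0}]' 100
python3 -c "
from h import *
goto([624,4,44],2.2)
b=eyes.capture('side');crop(b,'si11',220,140,130,100,6)"
```

```text
time_s: 14.33
eef_pos: [624.9, 3.8, 49.6]
ee_rot: [0.511, -0.51, 0.489, -0.49]
force: [0.6, -0.2, -1.9]
grip_width: 0.542
turn opt 0 rotvec tool [-0.0012  0.0038  0.0003] j6 -0.223
turn opt 180 rotvec tool [ 4.0000e-04 -3.1377e+00  1.9000e-03] j6 -0.223
shift now-axes [-0.2  5.6 -0.9]  after-turn axes [-0.2  5.6 -0.9]
t 14.33 tcp [624.9   3.8  49.6] zang 2.42 tilt y [ 1.2e-03 -2.0e-04 -1.0e+00] F [ 0.6 -0.2 -1.9] M [ 0.02  0.04 -0.05] g 46.3
```

View pics/si11.png

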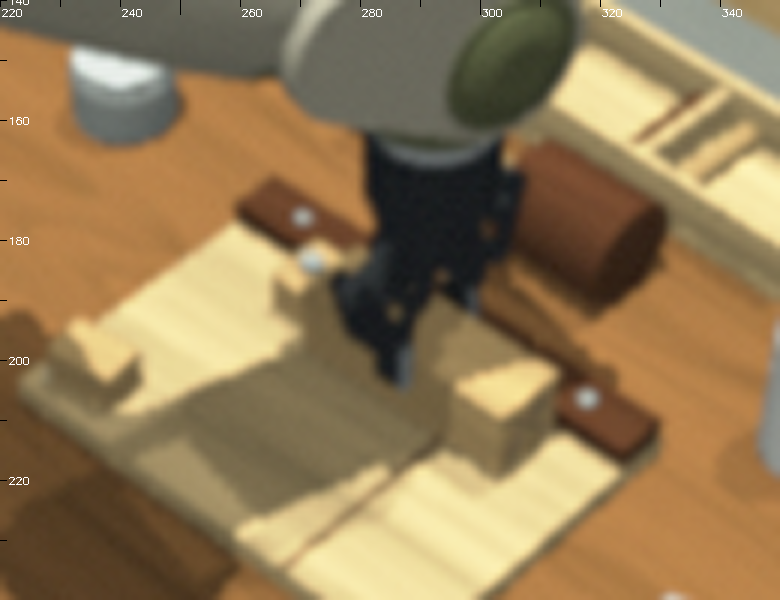

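Good: the blank is just above the board, clear of the fence and stop. I'll lower it gently to contact.

```bash
python3 -m handwheel '[{"grip":35,"tx":0,"ty":3,"tz":-0.5,"wx":0,"wy":0,"wz":0},{"grip":35,"tx":0,"ty":2,"tz":0,"wx":0,"wy":0,"wz":0},{"grip":35,"tx":0,"ty":2,"tz":0,"wx":0,"wy":0,"wz":0},{"grip":35,"tx":0,"ty":0,"tz":0,"wx":0,"wy":0,"wz":0}]' 100
python3 -m handwheel '[{"grip":35,"tx":0,"ty":1,"tz":0,"wx":0,"wy":0,"wz":0},{"grip":35,"tx":0,"ty":1,"tz":0,"wx":0,"wy":0,"wz":0},{"grip":35,"tx":0,"ty":0,"tz":0,"wx":0,"wy":0,"wz":0}]' 100
python3 -c "
from h import *
goto([624,4,40],2.2)"
```

```text
time_s: 14.72
eef_pos: [623.8, 3.3, 41.6]
ee_rot: [-0.51, 0.51, -0.49, 0.489]
force: [0.1, 0.2, -3.0]
grip_width: 0.542
time_s: 14.97
eef_pos: [624.1, 3.3, 40.9]
ee_rot: [0.51, -0.51, 0.489, -0.49]
force: [-4.3, -0.2, 7.0]
grip_width: 0.539
turn opt 0 rotvec tool [-0.0003  0.0033  0.0002] j6 -0.224
turn opt 180 rotvec tool [ 3.0000e-04 -3.1383e+00  5.0000e-04] j6 -0.224
shift now-axes [-0.7  0.9 -0.1]  after-turn axes [-0.7  0.9 -0.1]
t 14.97 tcp [624.1   3.3  40.9] zang 2.39 tilt y [ 4.e-04 -2.e-04 -1.e+00] F [-4.3 -0.2  7. ] M [0.16 0.74 0.03] g 46.0
```

```bash
python3 -m handwheel '[{"grip":35,"tx":-2,"ty":-0.8,"tz":0,"wx":0,"wy":0.003,"wz":0},{"grip":35,"tx":-3,"ty":0,"tz":0,"wx":0,"wy":0,"wz":0},{"grip":35,"tx":-3,"ty":0,"tz":0,"wx":0,"wy":0,"wz":0},{"grip":35,"tx":-1,"ty":0,"tz":0,"wx":0,"wy":0,"wz":0},{"grip":35,"tx":0,"ty":0,"tz":0,"wx":0,"wy":0,"wz":0}]' 100
python3 -m handwheel '[{"grip":35,"tx":-1,"ty":0,"tz":0,"wx":0,"wy":0,"wz":0},{"grip":35,"tx":0,"ty":0,"tz":0,"wx":0,"wy":0,"wz":0}]' 100
python3 -m handwheel '[{"grip":35,"tx":-1,"ty":0,"tz":0,"wx":0,"wy":0,"wz":0},{"grip":35,"tx":0,"ty":0,"tz":0,"wx":0,"wy":0,"wz":0}]' 100
python3 -c "
from h import *
goto()
w=eyes.capture('wrist');cv2.imwrite('pics/w12.png',w['pixels'][:,:,::-1])"
```

```text
time_s: 15.38
eef_pos: [623.9, 12.7, 40.9]
ee_rot: [0.51, -0.509, 0.49, -0.49]
force: [1.2, -0.2, 2.6]
grip_width: 0.543
time_s: 15.55
eef_pos: [623.9, 13.3, 40.9]
ee_rot: [0.51, -0.509, 0.49, -0.49]
force: [0.5, -2.2, 3.9]
grip_width: 0.544
time_s: 15.72
eef_pos: [623.9, 13.6, 40.9]
ee_rot: [-0.509, 0.51, -0.49, 0.491]
force: [0.5, -5.0, 4.1]
grip_width: 0.541
t 15.72 tcp [623.9  13.6  40.9] zang 2.21 tilt y [ 9.0e-04 -1.2e-03 -1.0e+00] F [ 0.5 -5.   4.1] M [-0.62  0.08  0.02] g 46.2
```

View pics/w12.png

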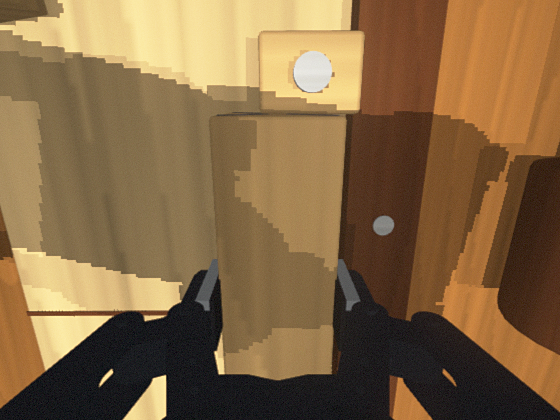

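The blank is butted on the stop (−5 N in y, advance stalled). Now towards the fence.

```bash
python3 -m handwheel '[{"grip":35,"tx":0,"ty":0,"tz":2,"wx":0,"wy":0,"wz":0},{"grip":35,"tx":0,"ty":0,"tz":2,"wx":0,"wy":0,"wz":0},{"grip":35,"tx":0,"ty":0,"tz":1,"wx":0,"wy":0,"wz":0},{"grip":35,"tx":0,"ty":0,"tz":0,"wx":0,"wy":0,"wz":0}]' 100
for i in 1; do python3 -m handwheel '[{"grip":35,"tx":0,"ty":0,"tz":1,"wx":0,"wy":0,"wz":0},{"grip":35,"tx":0,"ty":0,"tz":0,"wx":0,"wy":0,"wz":0}]' 100; done
python3 -m handwheel '[{"grip":35,"tx":0,"ty":0,"tz":1,"wx":0,"wy":0,"wz":0},{"grip":35,"tx":0,"ty":0,"tz":0,"wx":0,"wy":0,"wz":0}]' 100
python3 -c "
from h import *
goto()"
```

```text
time_s: 16.1
eef_pos: [627.5, 13.8, 41.0]
ee_rot: [-0.509, 0.511, -0.491, 0.489]
force: [-8.8, -5.5, 10.4]
grip_width: 0.544
time_s: 16.27
eef_pos: [628.4, 13.8, 41.0]
ee_rot: [-0.509, 0.511, -0.491, 0.489]
force: [-8.8, -6.3, 10.4]
grip_width: 0.546
time_s: 16.43
eef_pos: [629.4, 13.9, 41.0]
ee_rot: [-0.509, 0.511, -0.491, 0.489]
force: [-8.8, -6.8, 9.3]
grip_width: 0.544
t 16.43 tcp [629.4  13.9  41. ] zang 2.26 tilt y [-0.0034 -0.0012 -1.    ] F [-8.8 -6.8  9.3] M [-0.79  1.42  0.38] g 46.4
```

```bash
python3 -m handwheel '[{"grip":35,"tx":0,"ty":0,"tz":1,"wx":0,"wy":0,"wz":0},{"grip":35,"tx":0,"ty":0,"tz":0,"wx":0,"wy":0,"wz":0}]' 110
python3 -m handwheel '[{"grip":35,"tx":0,"ty":0,"tz":1,"wx":0,"wy":0,"wz":0},{"grip":35,"tx":0,"ty":0,"tz":0,"wx":0,"wy":0,"wz":0}]' 110
python3 -m handwheel '[{"grip":35,"tx":0,"ty":0,"tz":1,"wx":0,"wy":0,"wz":0},{"grip":35,"tx":0,"ty":0,"tz":0,"wx":0,"wy":0,"wz":0}]' 110
python3 -c "
from h import *
goto()"
```

```text
time_s: 16.6
eef_pos: [630.4, 13.9, 41.0]
ee_rot: [-0.509, 0.511, -0.491, 0.489]
force: [-9.5, -5.6, 10.1]
grip_width: 0.54
time_s: 16.77
eef_pos: [631.4, 14.0, 41.0]
ee_rot: [-0.509, 0.511, -0.491, 0.489]
force: [-8.7, -5.5, 11.4]
grip_width: 0.537
time_s: 16.93
eef_pos: [632.4, 14.0, 41.0]
ee_rot: [-0.509, 0.511, -0.491, 0.489]
force: [-8.4, -5.7, 11.2]
grip_width: 0.54
t 16.93 tcp [632.4  14.   41. ] zang 2.26 tilt y [-0.0035 -0.0012 -1.    ] F [-8.4 -5.7 11.2] M [-0.69  1.42  0.38] g 46.1
```

```bash
python3 -m handwheel '[{"grip":35,"tx":0,"ty":0,"tz":1,"wx":0,"wy":0,"wz":0},{"grip":35,"tx":0,"ty":0,"tz":0,"wx":0,"wy":0,"wz":0}]' 110
python3 -m handwheel '[{"grip":35,"tx":0,"ty":0,"tz":1,"wx":0,"wy":0,"wz":0},{"grip":35,"tx":0,"ty":0,"tz":0,"wx":0,"wy":0,"wz":0}]' 110
python3 -c "
from h import *
goto()
w=eyes.capture('wrist');cv2.imwrite('pics/w13.png',w['pixels'][:,:,::-1])"
```

```text
time_s: 17.1
eef_pos: [633.0, 14.0, 41.0]
ee_rot: [-0.508, 0.511, -0.491, 0.489]
force: [-11.2, -6.3, 12.0]
grip_width: 0.539
time_s: 17.27
eef_pos: [633.1, 14.0, 41.1]
ee_rot: [-0.508, 0.512, -0.491, 0.488]
force: [-17.2, -7.2, 16.5]
grip_width: 0.541
t 17.27 tcp [633.1  14.   41.1] zang 2.31 tilt y [-0.0073 -0.0015 -1.    ] F [-17.2  -7.2  16.5] M [-0.89  2.75  0.58] g 46.2
```

View pics/w13.png

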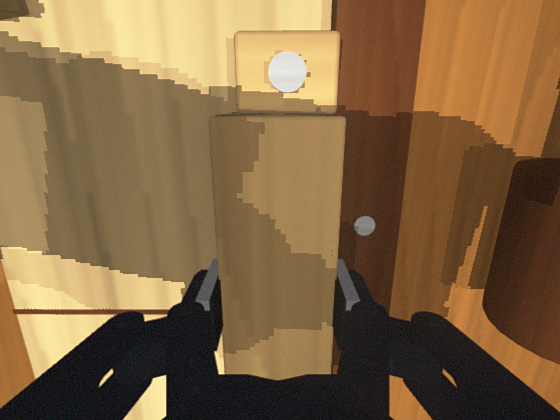

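The blank is against the fence: x stalled at 633 and force is rising. I'll build up the slanting push and keep the hand upright.

```bash
python3 -m handwheel '[{"grip":35,"tx":0,"ty":0.5,"tz":1,"wx":0.006,"wy":0,"wz":0},{"grip":35,"tx":0,"ty":0.5,"tz":1,"wx":0.006,"wy":0,"wz":0},{"grip":35,"tx":0,"ty":0,"tz":0,"wx":0,"wy":0,"wz":0},{"grip":35,"tx":0,"ty":0,"tz":0,"wx":0,"wy":0,"wz":0}]' 120
python3 -c "
from h import *
goto(None,2.2)"
```

```text
time_s: 17.65
eef_pos: [633.1, 14.0, 41.0]
ee_rot: [-0.51, 0.511, -0.489, 0.49]
force: [-31.4, -7.5, 30.1]
grip_width: 0.543
turn opt 0 rotvec tool [0.0006 0.0025 0.0013] j6 -0.202
turn opt 180 rotvec tool [ 2.1000e-03 -3.1391e+00 -9.0000e-04] j6 -0.202
t 17.65 tcp [633.1  14.   41. ] zang 2.34 tilt y [-5.0e-04 -1.3e-03 -1.0e+00] F [-31.4  -7.5  30.1] M [-1.08  5.41  0.67] g 46.4
```

```bash
python3 -m handwheel '[{"grip":35,"tx":0,"ty":0,"tz":1.2,"wx":0.003,"wy":0,"wz":0},{"grip":35,"tx":0,"ty":0,"tz":1.2,"wx":0.003,"wy":0,"wz":0},{"grip":35,"tx":0,"ty":0,"tz":0,"wx":0,"wy":0,"wz":0},{"grip":35,"tx":0,"ty":0,"tz":0,"wx":0,"wy":0,"wz":0}]' 120
python3 -c "
from h import *
goto(None,2.2)"
```

```text
time_s: 17.98
eef_pos: [633.3, 14.0, 40.9]
ee_rot: [-0.51, 0.511, -0.49, 0.49]
force: [-44.6, -9.2, 39.7]
grip_width: 0.545
turn opt 0 rotvec tool [0.0012 0.003  0.0012] j6 -0.203
turn opt 180 rotvec tool [ 1.9000e-03 -3.1386e+00 -1.9000e-03] j6 -0.203
t 17.98 tcp [633.3  14.   40.9] zang 2.37 tilt y [-0.0012 -0.0012 -1.    ] F [-44.6  -9.2  39.7] M [-1.32  7.73  0.76] g 46.6
```

```bash
python3 -m handwheel '[{"grip":35,"tx":0,"ty":-0.8,"tz":0.8,"wx":0,"wy":0,"wz":0},{"grip":35,"tx":0,"ty":-0.4,"tz":0,"wx":0,"wy":0,"wz":0},{"grip":35,"tx":0,"ty":0,"tz":0,"wx":0,"wy":0,"wz":0},{"grip":35,"tx":0,"ty":0,"tz":0,"wx":0,"wy":0,"wz":0}]' 120
python3 - <<'E'
from h import *
goto(None,2.2)
w=eyes.capture("wrist");cv2.imwrite("pics/w14.png",w["pixels"][:,:,::-1])
b=eyes.capture("side");crop(b,"si14",220,140,130,100,6)
a=eyes.capture("scene");cv2.imwrite("pics/sc14.png",a["pixels"][:,:,::-1])
E
```

```text
time_s: 18.32
eef_pos: [633.3, 14.0, 41.0]
ee_rot: [-0.509, 0.511, -0.49, 0.489]
force: [-45.3, -9.8, 33.7]
grip_width: 0.54
turn opt 0 rotvec tool [0.0035 0.0031 0.001 ] j6 -0.202
turn opt 180 rotvec tool [ 1.5000e-03 -3.1385e+00 -5.4000e-03] j6 -0.202
t 18.32 tcp [633.3  14.   41. ] zang 2.38 tilt y [-0.0034 -0.0011 -1.    ] F [-45.3  -9.8  33.7] M [-1.46  7.58  0.76] g 46.1
```

View pics/w14.png

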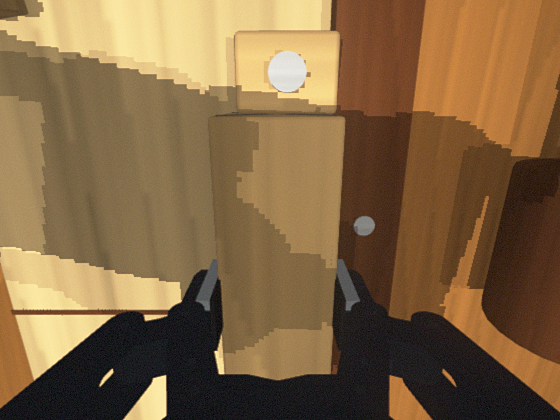

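View pics/si14.png

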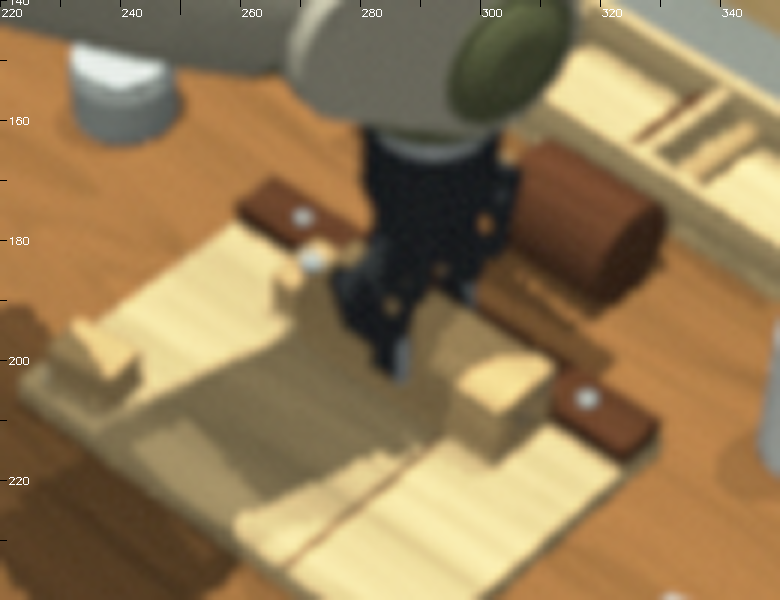

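View pics/sc14.png

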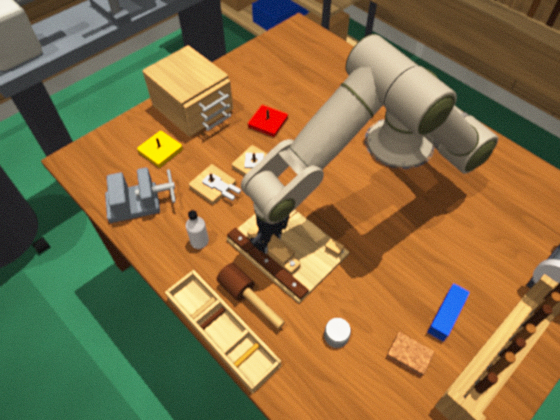

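```bash
python3 -m handwheel '[{"grip":35,"tx":0,"ty":0,"tz":0.5,"wx":0.003,"wy":0,"wz":0},{"grip":35,"tx":0,"ty":0,"tz":0,"wx":0,"wy":0,"wz":0},{"grip":35,"tx":0,"ty":0,"tz":0,"wx":0,"wy":0,"wz":0},{"grip":35,"tx":0,"ty":0,"tz":0,"wx":0,"wy":0,"wz":0},{"grip":35,"tx":0,"ty":0,"tz":0,"wx":0,"wy":0,"wz":0},{"grip":35,"tx":0,"ty":0,"tz":0,"wx":0,"wy":0,"wz":0}]' 120
python3 -c "
from h import *
goto(None,2.2)
print(ctrl.finish_job())"
```

```text
time_s: 18.97
eef_pos: [633.3, 14.0, 41.0]
ee_rot: [-0.51, 0.511, -0.49, 0.489]
force: [-47.4, -10.2, 36.2]
grip_width: 0.536
turn opt 0 rotvec tool [0.0019 0.0031 0.0009] j6 -0.203
turn opt 180 rotvec tool [ 1.4000e-03 -3.1385e+00 -3.1000e-03] j6 -0.203
t 18.97 tcp [633.3  14.   41. ] zang 2.38 tilt y [-0.0019 -0.001  -1.    ] F [-47.4 -10.2  36.2] M [-1.55  8.1   0.77] g 45.8
the job is handed in; nothing more can be done
None
```

The job is handed in at 19.0 s. The gauge hangs on the empty peg, and the blank lies on the board, gripped and pushed against the fence with its end on the stop.

- **Gauge:** the side and scene views taken after I let go show it flat on the stand with the peg through its hole. The last scene view agrees.
- **Blank:** the hand stalled against the stop and then against the fence, and the last pictures show no visible gap. The stop contact rests on the stall, the force pattern and those pictures; I did not test it again under the full push.
- **Push:** about 47 N towards the fence and 36 N down, steady over the last half second, with about 10 N still towards the stop. Even with friction at 0.7, I work out about 20 N still reaches the fence. The hand stood about 0.1° off upright.
- **Other things:** none looked moved in the last scene and side pictures; I did not re-measure them.
- **Disagreements:** the wrist camera put the fence 3–5 mm nearer than the side and scene cameras, so I placed the blank by contact. The finger opening reads about 2 mm under the stated widths. My first moves were refused for missing row keys, with no motion.

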